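# Clear the chipping hammer off the welding shuttle, run the shell in and latch it

## Task

The chipping hammer has been left lying across the rails of the green welding shuttle. Put it away in the red tool tray before you move the carriage, then slide the carriage with its steel shell gently along the rails, fully home against the end stop, and after that swing the yellow latch all the way down over the carriage's stud to lock it. Leave the pliers, bar clamp, spray can and black collar where they are.

Things in the scene. Friction and masses are not known exactly. Their poses are not given: they have to be found in the camera images.
- shuttle: Welding shuttle fixed to the table: green base plate 530 mm long (its y), 200 mm wide, 12 mm thick, with two steel rails along y at x = -60 and +60 mm, tops 50 mm above the table, 16 mm wide (34 mm at the foot). Origin: on the table under the middle of the rails; z up. The carriage slides towards +y.
- bumper (a point): Face of the rubber bumper on the end stop, 62 mm above the table, 200 mm along the shuttle's +y from its origin, which the carriage plate meets when home. The stop is 80 mm wide, its top 82 mm above the table.
- torch_tip (a point): Copper tip of the fixed welding torch, 272 mm above the table, at x = +108, y = +171 mm on the shuttle; its green column (45 mm square, 335 mm tall) stands at x = +155, y = +240 mm. Keep clear of it.
- carriage (a joint): Travel of the carriage along the shuttle's +y, in m: 0 at the loading end, 0.200 fully home (a hard end). Starts at 0 to 0.04, needs about 4 N to move and stays where it is left. Carriage: dark plate 170 x 220 mm, top 72 mm above the table, with a rusty steel half shell clamped on it, 160 mm across, top of its boss at 194 mm. Its keeper stud for the latch sticks out of its near (-x) side.
- carriage_bar (a point): Middle of the carriage's orange push bar: round, 20 mm in diameter, 130 mm long, level along the shuttle's x, axis 112 mm above the table, on two thin green legs 55 mm either side of the middle. It is at the trailing end, 85 mm behind the shell's side, free all round. Push it along the shuttle's +y.
- latch (a joint): Angle of the yellow drop latch on the shuttle's near (-x) side, in rad: 0 is closed (arm level, its fork over the carriage's stud; hard end), growing as the arm swings up, 1.35 at most. It starts raised at 0.9 to 1.2 and stays where it is left by friction of about 0.4 N m, so its ball needs about 3 N to be pushed down.
- latch_hinge (a point): Middle of the latch's hinge pin, 72 mm above the table; the hinge axis is along the shuttle's x. It is fixed to the latch arm: its axes turn with the arm (at joint 0 they are those of the shuttle).
- latch_ball (a point): Centre of the latch's red ball handle, 34 mm in diameter. It is 195 mm from the hinge; with the latch closed it is 195 mm towards the shuttle's -y from the hinge and 6 mm above it (78 mm above the table); raised, it swings up about the hinge in the plane of the shuttle's y and z.
- hammer: Chipping hammer, 192 mm long, 0.28 to 0.46 kg, lying across both rails ahead of the carriage. Origin: on its underside at its balance point; x points along the handle to the head, z up. Steel head 24 mm thick and 92 mm long (along its y), centre at x = +60 mm; blue handle 24 mm wide and thick from x = +50 to -120 mm, axis 12 mm above the underside.
- hammer_grip (a point): Point on the axis of the hammer's handle at its balance point, the place to grip it (between the two rails; nothing beside the handle there).
- hammer_head (a point): Centre of the hammer's head, 60 mm from hammer_grip.
- hammer_end (a point): End of the hammer's handle, on its axis, 120 mm from hammer_grip.
- tool_tray: Red open steel tray fixed to the table, 140 mm (its x) by 260 mm (its y), 35 mm high, walls and floor 5 mm. Origin: on the table under its middle. A cold chisel (160 mm long, 20 mm wide) lies along its -x side; there is room for the hammer along its y at about x = +16 mm. It stands left or right of the robot, the grey tray on the other side.
- scrap_tray: Grey tray of the same size holding steel off-cuts: not for tools. Origin: on the table under its middle.
- pliers: Red-handled pliers, 190 mm long, 16 mm high, lying between the trays: leave them. Origin: on the underside, x along their length.
- collar: Black steel guard collar, 120 mm across and 45 mm high, left of the left-hand tray: leave it. Origin: centre of the underside.
- spray: Blue spray can, 62 mm across, 170 mm tall, standing left of the shuttle: leave it. Origin: centre of the underside.
- f_clamp: Bar clamp with wooden handle, 200 mm long, lying right of the shuttle: leave it. Origin: on the table below the middle of its bar.

How it is judged:
By the outcome, as a careful person would: the job done as asked, in the order asked, and still so for the second after the job is handed in, with the robot touching nothing.
It also fails if it takes over 72 s, if anything falls off the work surface, if the arm or the gripper's body presses on something with over 40 N, if the wrist force passes 120 N, or if a joint passes its speed limit or range.

## Robot

A 6-joint arm with a two-finger parallel gripper is mounted at the origin on the work surface. World frame = base frame: x ahead of the robot, y to its left, z up, the work surface at z = 0. Lengths are in mm, angles in rad, forces in N, time in s.
With the tool pointing down it reaches from about 400 to 925 mm from the base axis. Payload 12.5 kg.
Tool frame: the origin (TCP) lies at the very end of the fingers, on their centre line; the grasp point (between the pads) lies 19 mm behind it (env.grip_point_offset is the distance from the TCP to the grasp point, in mm); z points along the fingers, y is the direction in which the jaws open and shut (so a half turn about z gives the same grasp; the last joint's range is limited). The gripper opens to 95 mm and grips with 3 to 60 N. Pads are 20 mm wide; open, the fingers measure 119 mm over their backs; the gripper's body (75 mm by 180 mm) begins 59 mm behind the grasp point.
Start: joints at [-1.347, 0.491, 1.559, -0, 1.092, -0.106], TCP at [202.432, -591.327, 214.661] pointing down, gripper open.
Joint ranges: [-3.1, 3.1], [-0.84, 2.19], [0.05, 2.79], [-1.13, 4.28], [0.06, 2.93], [-2.69, 2.69]. Speed limits (rad/s): [2.22, 2.22, 2.79, 3.14, 3.14, 3.14].

## Interface

Orientations are given as [roll, pitch, yaw] about the fixed x, y, z axes, in that order (R = Rz(yaw) Ry(pitch) Rx(roll)).
In Python, from cell import env gives the robot as it stands.
- The arm moves only by the tool drive_tool, never from a script. Its argument "commands" is a list of rows, each an object of numbers: "dx", "dy", "dz": the shift along the world's x, y, z in mm; "yaw": the turn about the world's z in degrees. In form: [{"dx": .., "dy": .., "dz": .., "yaw": ..}, ...]. A call has 1 to 5 rows; each row shifts and turns the commanded pose from where the row before left it; what a row does not reach is not made up. A row lasts 1/12 s, in which the tool goes at most 41.7 mm and 7.16 degrees, less where a joint would pass 70% of its speed; a pose out of reach is approached as far as the arm can. A call with a gripper value outside its range is refused whole. "grip" is the opening, from 0 (shut) to 1 (fully open), set as the call begins (left out, the last holds). The fingers move at their own pace and stop on an object; the grip force is fixed at half the most. Time passes only in rows, so rows that do not move let the fingers close. It gives the time, the measured TCP pose, the force and the opening at its end, in the units of the state.
- env.state(): the state, without advancing time (a new reading comes with each control period).
- env.read_camera(name): name is "side" or "top"; returns the picture (400x640x3 uint8, red, green, blue); there is no depth.
- env.calibration(name): a dict with "intrinsics" (3x3 intrinsics, pixels), "dist_coeffs" ([k1, k2, p1, p2, k3] as OpenCV has them; the pictures are not rectified), "rvec" (rotation vector, rad) and "tvec" (3), from world to camera coordinates, as OpenCV has them. Camera axes: x right, y down, z forward; pixel columns grow to the right and rows downward; lengths in mm; the calibration is good to about 2 mm. A picture is of the moment at which its call begins. calibration takes no time and is no camera call.
- env.job_done(): hands the job in, once; it reports no verdict.
Trained networks look in the newest picture that a camera, given by its name, has taken for a name from the list of things; names that differ only in an ending like _2 or _b are one class to them, and where a whole thing is asked for, a point or a joint stands for the part that bears it (a point fixed in the world has none). Each returns a list of dicts, best first, with "conf" (0 to 1); they miss things now and then, are a little off and sometimes report something else, mostly with a low value. They report only what shows in the picture. A call takes as long as a camera call.
- env.trace(query, camera): "pixels" (400x640 bool, what is visible of it) and "pixel" ([column, row] in pixels, amid what is visible of it).
- env.place_of(query, camera): "pixel" ([column, row] in pixels: a listed point, or the origin of a listed thing).
The state is a dict: "t": time; "joints": joint angles; "qvel": joint speeds; "tau": joint torques, N m; "eef_pos": TCP position; "tcp_rot": TCP orientation; "ft_force": force on the tool from outside, world axes, zero at the start; "moment": the same for the moment, N m; "opening": opening from 0.0 (shut) to 1.0 (fully open).
Only numpy, scipy, OpenCV 4.12 (cv2) and the standard library are available. Lean on these libraries where they do the work, as an engineer would, in place of code of your own. Each camera call takes 0.05 s, during which the arm holds its last target.

## Working session

There is one attempt and no reset: what is moved stays moved. The work goes in short steps, Python scripts to look and compute and a tool call to move; the robot and the scene stay as the last step left them, time stands still between calls to the robot, and variables do not carry over. Pictures are saved under pics/ and viewed, and the job is handed in when it is done.

Besides the shell and the picture viewer there is one more tool, called after "Call:" as name([rows], argument=value, ...), one row to a line, values as JSON. drive_tool: Moves the arm, as the interface text tells. Its arguments: {"type":"object","properties":{"commands":{"type":"array"},"grip":{"type":"number"}},"required":["commands"]}

```bash
mkdir -p pics; ls; cat > h.py <<'E'
from cell import env
import numpy as np, cv2
def cal(n):
    c=env.calibration(n); return [np.array(c[k],float) for k in("intrinsics","dist_coeffs","rvec","tvec")]
def ray(n,px):
    K,D,r,t=cal(n); R=cv2.Rodrigues(r)[0]
    u=cv2.undistortPoints(np.array([[px]],float),K,D)[0,0]
    d=R.T@np.array([u[0],u[1],1]); return (-R.T@t.ravel()), d/np.linalg.norm(d)
def atz(n,px,z):
    o,d=ray(n,px); return o+d*(z-o[2])/d[2]
def proj(n,P):
    K,D,r,t=cal(n); return cv2.projectPoints(np.array(P,float).reshape(-1,1,3),r,t,K,D)[0].reshape(-1,2)
def pic(n,name):
    im=env.read_camera(n); cv2.imwrite(f"pics/{name}.png",im[:,:,::-1]); return im
E
python3 - <<'E'
from h import *
pic("top","t0");pic("side","s0")
s=env.state();print(s["t"],s["eef_pos"],s["tcp_rot"],s["ft_force"])
for c in("top","side"):
    print(c,ray(c,[320,200]))
    for q in["hammer_grip","hammer_head","hammer_end","carriage_bar","latch_hinge","latch_ball","bumper","shuttle","tool_tray","scrap_tray","torch_tip","collar","pliers","spray"]:
        r=env.place_of(q,c); print(c,q,[(np.round(x["pixel"],1).tolist(),round(x["conf"],2)) for x in r[:2]])
print(env.state()["t"])
E
```

```text
pics
0.1 [ 202.37852572 -591.11091895  214.14441169] [-3.14066843e+00 -1.17006354e-04  3.29794055e-01] [-0.25690853 -0.8747128  -0.27889819]
top (array([ 266.01349806,   23.90407801, 1534.28077383]), array([ 0.20067021, -0.01585805, -0.9795305 ]))
top hammer_grip [([291.8, 189.9], 0.62)]
top hammer_head [([296.4, 168.2], 0.72)]
top hammer_end [([287.3, 219.7], 0.62)]
top carriage_bar [([388.4, 185.3], 0.71), ([289.7, 220.1], 0.42)]
top latch_hinge [([266.6, 226.9], 0.49), ([270.6, 155.7], 0.49)]
top latch_ball [([288.7, 221.9], 0.64)]
top bumper [([273.6, 196.4], 0.93)]
top shuttle [([320.2, 196.2], 0.97)]
top tool_tray [([247.1, 266.7], 0.93)]
top scrap_tray [([387.6, 257.2], 0.61)]
top torch_tip [([274.1, 152.0], 0.58)]
top collar [([389.2, 185.1], 0.66), ([204.6, 223.0], 0.6)]
top pliers [([329.6, 243.4], 0.83), ([321.1, 193.9], 0.31)]
top spray [([192.8, 196.4], 0.88), ([271.6, 152.2], 0.65)]
side (array([ -23.51548518,  857.58283543, 1193.23799733]), array([ 0.35061222, -0.5906498 , -0.72677636]))
side hammer_grip [([275.5, 215.6], 0.63), ([239.5, 311.6], 0.37)]
side hammer_head [([262.5, 206.7], 0.59)]
side hammer_end [([296.1, 231.6], 0.57)]
side carriage_bar [([327.8, 156.1], 0.89)]
side latch_hinge [([292.3, 251.6], 0.58)]
side latch_ball [([308.5, 199.9], 0.93)]
side bumper [([273.6, 231.6], 0.59)]
side shuttle [([297.2, 211.5], 0.82)]
side tool_tray [([310.0, 298.1], 0.73)]
side scrap_tray [([382.2, 198.7], 0.84)]
side torch_tip [([379.1, 201.3], 0.71), ([247.4, 178.7], 0.66)]
side collar [([242.0, 313.5], 0.59)]
side pliers [([340.8, 223.5], 0.68), ([307.6, 200.6], 0.23)]
side spray [([208.5, 308.1], 0.56)]
1.5
```

```bash
python3 - <<'E'
import cv2
for n,(x0,y0,x1,y1) in {"t0":(180,120,440,310),"s0":(180,110,440,340)}.items():
    im=cv2.imread(f"pics/{n}.png"); c=im[y0:y1,x0:x1]
    cv2.imwrite(f"pics/{n}c.png",cv2.resize(c,None,fx=2.6 if n=="s0" else 3,fy=2.6 if n=="s0" else 3,interpolation=cv2.INTER_CUBIC))
E
```

```text
(no output)
```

View pics/t0c.png

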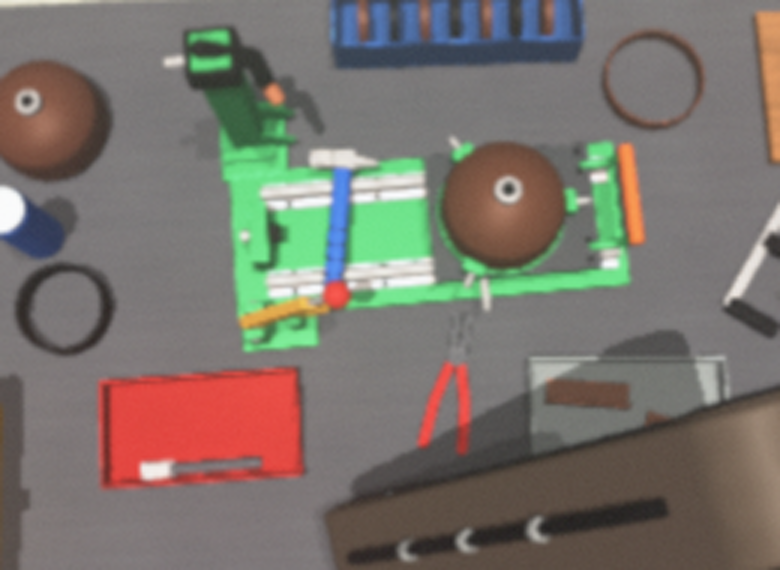

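View pics/s0c.png

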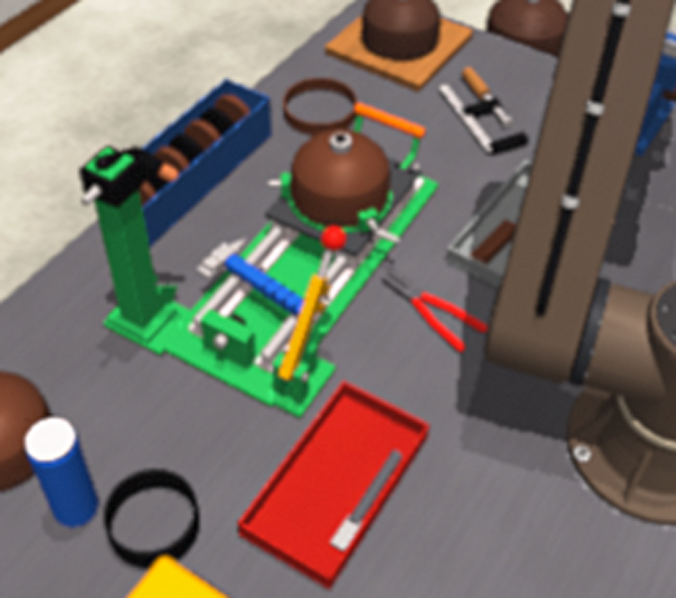

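```bash
python3 - <<'E'
from h import *
f=lambda a:np.round(a,1).tolist()
def tri(a,b):
    o1,d1=ray("top",a);o2,d2=ray("side",b)
    A=np.stack([d1,-d2],1);s=np.linalg.lstsq(A,o2-o1,rcond=None)[0]
    p,q=o1+s[0]*d1,o2+s[1]*d2
    return f((p+q)/2),round(float(np.linalg.norm(p-q)),1)
print("grip",f(atz("top",[291.8,189.9],62)),f(atz("side",[275.5,215.6],62)),tri([291.8,189.9],[275.5,215.6]))
print("head",f(atz("top",[296.4,168.2],62)),f(atz("side",[262.5,206.7],62)))
print("end",f(atz("top",[287.3,219.7],62)),f(atz("side",[296.1,231.6],62)))
print("bar",f(atz("top",[388.4,185.3],112)),f(atz("side",[327.8,156.1],112)))
print("bumper",f(atz("top",[273.6,196.4],62)),f(atz("side",[273.6,231.6],62)))
print("shuttle",f(atz("top",[320.2,196.2],0)),f(atz("side",[297.2,211.5],0)))
print("tray",f(atz("top",[247.1,266.7],0)),f(atz("side",[310,298.1],0)))
print("hinge",f(atz("top",[266.6,226.9],72)),f(atz("side",[292.3,251.6],72)))
print("ball",tri([288.7,221.9],[308.5,199.9]))
print("scrap",f(atz("top",[387.6,257.2],0)),f(atz("side",[382.2,198.7],0)))
E
```

```text
grip [612.4, 110.0, 62.0] [622.0, 107.9, 62.0] ([614.4, 111.2, 68.5], 7.6)
head [700.9, 89.6, 62.0] [693.9, 99.4, 62.0]
end [494.0, 130.2, 62.0] [508.7, 128.3, 62.0]
bar [605.5, -264.1, 112.0] [612.6, -265.0, 112.0]
bumper [588.7, 182.3, 62.0] [579.4, 176.1, 62.0]
shuttle [596.2, -2.4, 0.0] [595.7, -2.4, 0.0]
tray [320.6, 298.6, 0.0] [328.6, 303.3, 0.0]
hinge [467.3, 209.9, 72.0] [462.8, 217.5, 72.0]
ball ([460.0, 113.3, 251.9], 6.7)
scrap [337.4, -262.1, 0.0] [331.6, -270.9, 0.0]
```

```bash
python3 - <<'E'
from h import *
from scipy.optimize import least_squares
f=lambda a:np.round(a,1).tolist()
for n,fn in(("top","t0"),("side","s0")):
    im=cv2.imread(f"pics/{fn}.png"); hsv=cv2.cvtColor(im,cv2.COLOR_BGR2HSV)
    def mask(h0,h1,s,box):
        m=((hsv[...,0]>=h0)&(hsv[...,0]<=h1)&(hsv[...,1]>s)&(hsv[...,2]>50)); b=np.zeros_like(m); x0,y0,x1,y1=box; b[y0:y1,x0:x1]=1; return m&b
    bb=(285,170,305,222) if n=="top" else (260,200,302,235)
    m=mask(100,130,120,bb); ys,xs=np.nonzero(m); 
    P=np.array([atz(n,[x,y],64) for x,y in zip(xs,ys)])[:,:2]; c=P.mean(0); u=np.linalg.svd(P-c)[2][0]; u*=np.sign(u[0]); a=(P-c)@u
    print(n,"handle",f(c),"yaw",np.degrees(np.arctan2(u[1],u[0])).round(1),f([a.min(),a.max()]),len(xs))
    ob=(380,160,400,210) if n=="top" else (310,140,350,170)
    m=mask(5,18,150,ob); ys,xs=np.nonzero(m)
    P=np.array([atz(n,[x,y],114) for x,y in zip(xs,ys)])[:,:2]; c=P.mean(0); u=np.linalg.svd(P-c)[2][0]; u*=np.sign(u[0]); a=(P-c)@u
    print(n,"bar",f(c),np.degrees(np.arctan2(u[1],u[0])).round(1),f([a.min(),a.max()]),len(xs))
    rb=(210,238,285,286) if n=="top" else (265,250,350,340)
    m=(mask(0,6,150,rb)|mask(174,180,150,rb)).astype(np.uint8); cs=cv2.findContours(m,0,2)[0]; cc=max(cs,key=cv2.contourArea)
    q=cv2.minAreaRect(cc); hull=cv2.convexHull(cc); ap=cv2.approxPolyDP(hull,5,True)[:,0]
    print(n,"tray corners",[(p.tolist(),f(atz(n,p,35)[:2])) for p in ap])
    if n=="top":
        m=mask(0,6,170,(280,208,300,228)); 
    else: m=mask(0,6,170,(300,190,320,210))
    ys,xs=np.nonzero(m);print("ball px",xs.mean(),ys.mean(),len(xs))
E
python3 - <<'E'
from h import *
# overlay guess
import math
def T(p,x,y,a): c,s=math.cos(a),math.sin(a); p=np.array(p,float); return np.c_[x+c*p[:,0]-s*p[:,1],y+s*p[:,0]+c*p[:,1],p[:,2]]
a=math.radians(2.8); 
for n,fn,b in(("top","t0",(180,120,440,310)),("side","s0",(180,110,440,340))):
    im=cv2.imread(f"pics/{fn}.png"); k=3 if n=="top" else 2.6
    im=cv2.resize(im,None,fx=k,fy=k,interpolation=cv2.INTER_CUBIC)
    def poly(P,col): 
        q=(proj(n,P)+.5)*k; cv2.polylines(im,[q.round().astype(int)],True,col,1)
    poly(T([[-100,-265,12],[100,-265,12],[100,265,12],[-100,265,12]],596,-18,a),(255,0,255))
    for sx in(-60,60): poly(T([[sx-8,-265,50],[sx+8,-265,50],[sx+8,265,50],[sx-8,265,50]],596,-18,a),(255,255,0))
    poly(T([[-70,-130,35],[70,-130,35],[70,130,35],[-70,130,35]],325,301,a),(255,255,0))
    x0,y0,x1,y1=[int(v*k) for v in b]; cv2.imwrite(f"pics/{fn}o.png",im[y0:y1,x0:x1])
E
```

```text
top handle [594.1, 108.2] yaw -5.8 [-71.4, 74.5] 196
top bar [608.8, -269.1] 2.8 [-62.2, 65.2] 146
top tray corners [([278, 244], [403.3, 170.7]), ([279, 277], [275.9, 169.1]), ([215, 281], [268.4, 417.3]), ([214, 247], [399.9, 422.7])]
ball px 291.87179487179486 218.12820512820514 39
side handle [593.4, 109.6] yaw -7.5 [-73.5, 75.0] 209
side bar [616.6, -260.6] -81.9 [-102.0, 140.4] 237
side tray corners [([313, 257], [401.7, 173.7]), ([344, 274], [270.4, 173.3]), ([305, 335], [259.8, 436.3]), ([272, 310], [398.2, 425.9])]
ball px 307.9714285714286 200.7 70
```

View pics/t0o.png

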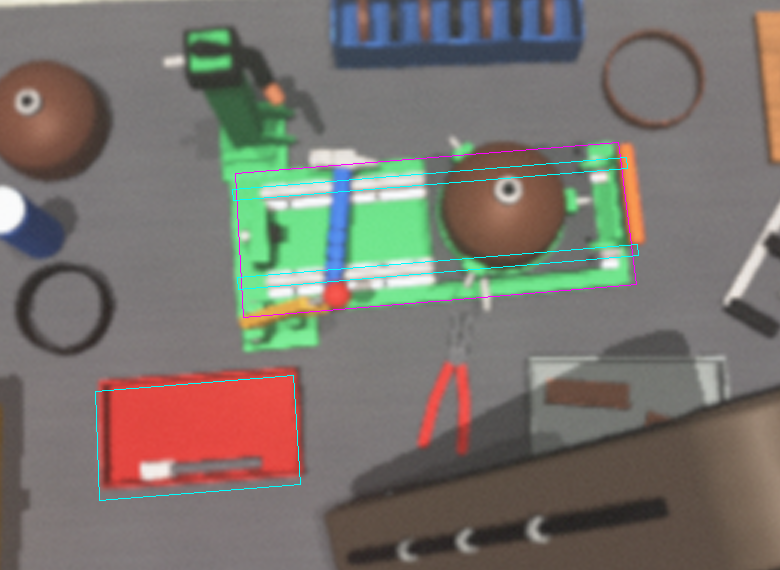

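View pics/s0o.png

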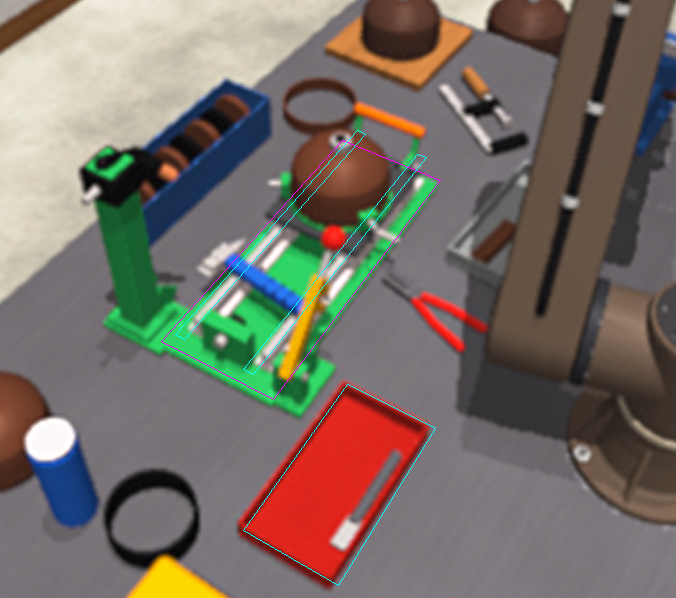

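```bash
cat > fit.py <<'E'
from h import *
from scipy.optimize import minimize
import math
def soft(fn,box,S=8):
    im=cv2.imread(f"pics/{fn}.png").astype(np.float32); x0,y0,x1,y1=box
    r=im[...,2]-np.maximum(im[...,0],im[...,1]); c=r[y0:y1,x0:x1]
    c=cv2.resize(c,None,fx=S,fy=S,interpolation=cv2.INTER_CUBIC)
    m=(c>45).astype(np.uint8); cs=cv2.findContours(m,0,2)[0]; h=cv2.convexHull(max(cs,key=cv2.contourArea))
    o=np.zeros_like(m); cv2.fillConvexPoly(o,h,1); return o
B={"top":("t0",(205,235,290,290)),"side":("s0",(260,245,355,345))}
def run(views):
    M={n:soft(*B[n]) for n in views}
    base=np.array([[sx*70,sy*130,z] for sx in(-1,1) for sy in(-1,1) for z in(0,35)],float)
    def cost(p,S=8):
        c,s=math.cos(p[2]/60),math.sin(p[2]/60)
        P=np.c_[p[0]+c*base[:,0]-s*base[:,1],p[1]+s*base[:,0]+c*base[:,1],base[:,2]]; t=0
        for n in views:
            x0,y0,_,_=B[n][1]; q=((proj(n,P)-[x0,y0]+.5)*S-.5)
            o=np.zeros_like(M[n]); cv2.fillConvexPoly(o,cv2.convexHull((q*16).round().astype(np.int32)),1,shift=4); t+=(o!=M[n]).sum()/M[n].sum()
        return t
    r=minimize(cost,[328,300,2],method="Nelder-Mead",options=dict(initial_simplex=[[328,300,2],[340,300,2],[328,312,2],[328,300,5]],maxiter=200))
    print(views,r.x[:2].round(1),math.degrees(r.x[2]/60),r.fun)
run(["top"]);run(["side"]);run(["top","side"])
E
python3 fit.py
```

```text
['top'] [336.4 298.2] 1.9019730243167965 0.040587277285397974
['side'] [336.5 297.9] 2.0232344997523493 0.008420106375009364
['top', 'side'] [336.6 298.2] 2.10108620857832 0.04977693694187402
```

Call:
drive_tool([
  {"dx": 20,"dy": 36,"dz": 20,"yaw": -6},
  {"dx": 20,"dy": 36,"dz": 20,"yaw": -6},
  {"dx": 20,"dy": 36,"dz": 10,"yaw": -6},
  {"dx": 20,"dy": 36,"yaw": -6},
  {"dx": 20,"dy": 36,"yaw": -1.6},
], grip=0.7)

```text
invalid input
```

Call:
drive_tool([
  {"dx": 20,"dy": 30,"dz": 15,"yaw": -5},
  {"dx": 20,"dy": 30,"dz": 15,"yaw": -5},
  {"dx": 20,"dy": 30,"dz": 10,"yaw": -5},
  {"dx": 20,"dy": 30,"dz": 5,"yaw": -5},
  {"dx": 20,"dy": 30,"dz": 0,"yaw": -5},
], grip=0.7)

```text
t: 1.92
eef_pos: [303.2, -440.2, 261.0]
tcp_rot: [3.14, -0.001, -0.111]
ft_force: [0.6, -0.0, 0.3]
opening: 0.727
```

Call:
drive_tool([
  {"dx": 20,"dy": 34,"dz": 0,"yaw": 0},
  {"dx": 20,"dy": 34,"dz": 0,"yaw": 0},
  {"dx": 20,"dy": 34,"dz": 0,"yaw": 0},
  {"dx": 20,"dy": 34,"dz": 0,"yaw": 0},
  {"dx": 20,"dy": 34,"dz": 0,"yaw": 0},
])

```text
t: 2.33
eef_pos: [403.0, -269.6, 259.9]
tcp_rot: [3.141, -0.0, -0.107]
ft_force: [0.7, -1.3, -0.4]
opening: 0.701
```

Call:
drive_tool([
  {"dx": 20,"dy": 34,"dz": 0,"yaw": 0},
  {"dx": 20,"dy": 34,"dz": 0,"yaw": 0},
  {"dx": 20,"dy": 34,"dz": 0,"yaw": 0},
  {"dx": 20,"dy": 34,"dz": 0,"yaw": 0},
  {"dx": 20,"dy": 34,"dz": 0,"yaw": 0},
])

```text
t: 2.75
eef_pos: [503.1, -99.4, 259.9]
tcp_rot: [3.141, -0.0, -0.106]
ft_force: [0.1, -1.0, 0.4]
opening: 0.702
```

Call:
drive_tool([
  {"dx": 20,"dy": 34,"dz": 0,"yaw": 0},
  {"dx": 20,"dy": 34,"dz": 0,"yaw": 0},
  {"dx": 20,"dy": 34,"dz": 0,"yaw": 0},
  {"dx": 20,"dy": 34,"dz": 0,"yaw": 0},
  {"dx": 20,"dy": 34,"dz": 0,"yaw": 0},
])

```text
t: 3.17
eef_pos: [603.1, 70.7, 259.8]
tcp_rot: [3.141, -0.0, -0.106]
ft_force: [-0.3, 0.2, 0.2]
opening: 0.701
```

Call:
drive_tool([
  {"dx": 8,"dy": 18,"dz": -30,"yaw": 0},
  {"dx": 8,"dy": 18,"dz": -30,"yaw": -0.7},
  {"dx": 0,"dy": 0,"dz": -40,"yaw": 0},
  {"dx": 0,"dy": 0,"dz": -40,"yaw": 0},
  {"dx": 0,"dy": 0,"dz": 0,"yaw": 0},
])

```text
t: 3.58
eef_pos: [615.0, 104.8, 112.7]
tcp_rot: [3.139, 0.011, -0.118]
ft_force: [-1.4, -0.8, -0.3]
opening: 0.701
```

```bash
python3 - <<'E'
from h import *
pic("top","t1");pic("side","s1")
s=env.state();print(s["t"],s["eef_pos"],s["tcp_rot"])
a=cv2.imread("pics/t1.png")[120:310,180:400];b=cv2.imread("pics/s1.png")[120:310,200:400]
cv2.imwrite("pics/c1.png",np.vstack([cv2.resize(np.hstack([a,b]),(798,361),interpolation=cv2.INTER_CUBIC)]))
E
```

```text
3.6833 [618.3816163  104.60626627 119.69308165] [ 3.14116136e+00  1.91336733e-03 -1.18837731e-01]
```

View pics/c1.png

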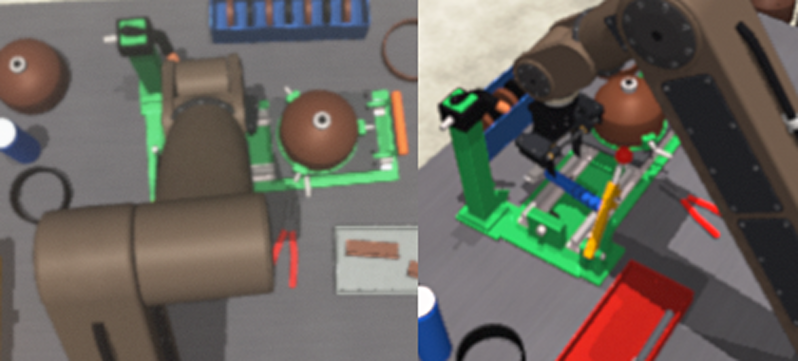

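```bash
python3 - <<'E'
from h import *
f=lambda a:np.round(a,1).tolist()
a=cv2.imread("pics/t1.png")[120:240,215:345];b=cv2.imread("pics/s1.png")[110:230,200:330]
cv2.imwrite("pics/c1b.png",cv2.resize(np.hstack([a,b]),None,fx=3,fy=3,interpolation=cv2.INTER_CUBIC))
print(f(atz("top",[274.1,152],272)),f(atz("side",[247.4,178.7],272)))
for z in(250,300,350,400,450): print(z,f(atz("top",[266,150],z)),f(atz("top",[308,148],z)))
E
```

```text
[700.1, 156.1, 272.0] [688.0, 165.4, 272.0]
250 [716.2, 186.9, 250.0] [718.1, 38.4, 250.0]
300 [698.7, 180.6, 300.0] [700.5, 37.8, 300.0]
350 [681.1, 174.2, 350.0] [682.9, 37.3, 350.0]
400 [663.6, 167.9, 400.0] [665.3, 36.7, 400.0]
450 [646.1, 161.5, 450.0] [647.7, 36.1, 450.0]
```

View pics/c1b.png

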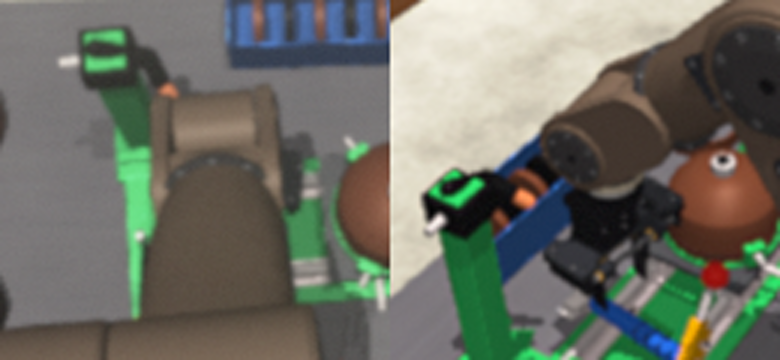

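```bash
python3 - <<'E'
from h import *
f=lambda a:np.round(a,1).tolist()
for p in([261.7,160],[252,149],[270,172]):
    for z in(270,300,330,360,400): print(p,f(atz("side",p,z)))
E
```

```text
[261.7, 160] [710.9, 56.5, 270.0]
[261.7, 160] [687.1, 82.5, 300.0]
[261.7, 160] [663.2, 108.5, 330.0]
[261.7, 160] [639.3, 134.6, 360.0]
[261.7, 160] [607.5, 169.3, 400.0]
[252, 149] [782.1, 26.8, 270.0]
[252, 149] [755.9, 53.8, 300.0]
[252, 149] [729.8, 80.8, 330.0]
[252, 149] [703.6, 107.8, 360.0]
[252, 149] [668.7, 143.8, 400.0]
[270, 172] [645.0, 91.4, 270.0]
[270, 172] [623.2, 116.3, 300.0]
[270, 172] [601.5, 141.2, 330.0]
[270, 172] [579.8, 166.1, 360.0]
[270, 172] [550.8, 199.3, 400.0]
```

Call:
drive_tool([
  {"dx": -2,"dy": 1.5,"dz": -20,"yaw": 0},
  {"dx": 0,"dy": 0,"dz": -20,"yaw": 0},
  {"dx": 0,"dy": 0,"dz": -15,"yaw": 0},
  {"dx": 0,"dy": 0,"dz": 0,"yaw": 0},
])

```text
t: 4.02
eef_pos: [616.8, 105.9, 65.3]
tcp_rot: [3.142, -0.0, -0.119]
ft_force: [-0.3, 0.6, 1.3]
opening: 0.701
```

Call:
drive_tool([
  {"dx": 0,"dy": 0,"dz": -11,"yaw": 0},
  {"dx": 0,"dy": 0,"dz": -10,"yaw": 0},
  {"dx": 0,"dy": 0,"dz": 0,"yaw": 0},
  {"dx": 0,"dy": 0,"dz": 0,"yaw": 0},
])

```text
t: 4.35
eef_pos: [616.6, 106.1, 44.0]
tcp_rot: [3.142, -0.0, -0.119]
ft_force: [-0.4, -0.1, -0.2]
opening: 0.7
```

```bash
python3 - <<'E'
from h import *
pic("side","s2")
s=env.state();print(s["t"],s["eef_pos"],s["tcp_rot"],s["ft_force"])
b=cv2.imread("pics/s2.png")[130:260,200:350]
cv2.imwrite("pics/c2.png",cv2.resize(b,None,fx=4,fy=4,interpolation=cv2.INTER_CUBIC))
E
```

```text
4.4 [616.75675451 106.15839609  44.24027567] [-3.14156611e+00 -6.09440179e-04 -1.18847442e-01] [-0.52696749  0.22555121 -0.35488306]
```

View pics/c2.png

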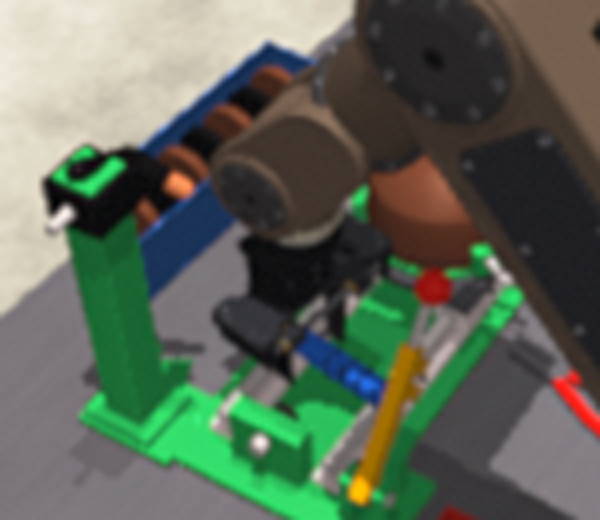

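The jaws straddle the blue handle (around crop pixel 300,340), the end stop and torch are clear. Close the jaws.

Call:
drive_tool([
  {"dx": 0,"dy": 0,"dz": 0,"yaw": 0},
  {"dx": 0,"dy": 0,"dz": 0,"yaw": 0},
  {"dx": 0,"dy": 0,"dz": 0,"yaw": 0},
  {"dx": 0,"dy": 0,"dz": 0,"yaw": 0},
  {"dx": 0,"dy": 0,"dz": 0,"yaw": 0},
], grip=0)

```text
t: 4.82
eef_pos: [616.5, 106.2, 43.8]
tcp_rot: [3.142, -0.0, -0.119]
ft_force: [0.2, 0.2, -0.3]
opening: 0.407
```

Call:
drive_tool([
  {"dx": 0,"dy": 0,"dz": 0,"yaw": 0},
  {"dx": 0,"dy": 0,"dz": 0,"yaw": 0},
  {"dx": 0,"dy": 0,"dz": 5,"yaw": 0},
  {"dx": 0,"dy": 0,"dz": 5,"yaw": 0},
  {"dx": 0,"dy": 0,"dz": 0,"yaw": 0},
])

```text
t: 5.23
eef_pos: [616.7, 106.2, 54.6]
tcp_rot: [-3.141, -0.001, -0.119]
ft_force: [0.4, -0.4, -2.9]
opening: 0.249
```

Call:
drive_tool([
  {"dx": 0,"dy": 0,"dz": 20,"yaw": 0},
  {"dx": 0,"dy": -5,"dz": 25,"yaw": 0},
  {"dx": -3,"dy": -15,"dz": 25,"yaw": 0},
  {"dx": -4,"dy": -15,"dz": 25,"yaw": 0},
  {"dx": -4,"dy": -10,"dz": 25,"yaw": 0},
])

```text
t: 5.65
eef_pos: [605.0, 60.2, 174.7]
tcp_rot: [3.141, 0.0, -0.119]
ft_force: [0.4, 0.7, -3.5]
opening: 0.25
```

Call:
drive_tool([
  {"dx": -5,"dy": 0,"dz": 30,"yaw": 0},
  {"dx": -5,"dy": 0,"dz": 30,"yaw": 0},
  {"dx": -5,"dy": 0,"dz": 30,"yaw": 0},
  {"dx": -5,"dy": 0,"dz": 30,"yaw": 0},
  {"dx": -5,"dy": 0,"dz": 10,"yaw": 0},
])

```text
t: 6.07
eef_pos: [580.9, 61.2, 308.0]
tcp_rot: [-3.141, -0.006, -0.119]
ft_force: [0.8, 0.5, -2.9]
opening: 0.245
```

Call:
drive_tool([
  {"dx": -25,"dy": 10,"dz": 0,"yaw": 6},
  {"dx": -25,"dy": 20,"dz": 0,"yaw": 6},
  {"dx": -20,"dy": 20,"dz": 0,"yaw": 6},
  {"dx": -20,"dy": 20,"dz": 0,"yaw": 6},
  {"dx": -20,"dy": 20,"dz": 0,"yaw": 6},
])

```text
t: 6.48
eef_pos: [468.8, 151.7, 302.7]
tcp_rot: [-3.141, 0.001, 0.41]
ft_force: [-0.0, 0.1, -2.2]
opening: 0.249
```

Call:
drive_tool([
  {"dx": -12,"dy": 17,"dz": 0,"yaw": 6.8},
  {"dx": -12,"dy": 17,"dz": 0,"yaw": 6.8},
  {"dx": -12,"dy": 17,"dz": 0,"yaw": 6.8},
  {"dx": -12,"dy": 17,"dz": 0,"yaw": 6.8},
  {"dx": -12,"dy": 17,"dz": 0,"yaw": 6.8},
])

```text
t: 6.9
eef_pos: [409.3, 236.7, 302.7]
tcp_rot: [-3.141, 0.001, 1.004]
ft_force: [1.2, 0.8, -3.4]
opening: 0.253
```

Call:
drive_tool([
  {"dx": -12,"dy": 17,"dz": -20,"yaw": 6.8},
  {"dx": -12,"dy": 17,"dz": -30,"yaw": 6.8},
  {"dx": -12,"dy": 17,"dz": -30,"yaw": 6.8},
  {"dx": -11,"dy": 17,"dz": -30,"yaw": 6.8},
  {"dx": -10,"dy": 17,"dz": -30,"yaw": 6.8},
])

```text
t: 7.32
eef_pos: [352.0, 321.5, 161.8]
tcp_rot: [-3.141, 0.0, 1.598]
ft_force: [0.2, 0.3, -3.3]
opening: 0.252
```

Call:
drive_tool([
  {"dx": 0,"dy": 0,"dz": -20,"yaw": 0.5},
  {"dx": 0,"dy": 0,"dz": -20,"yaw": 0},
  {"dx": 0,"dy": 0,"dz": -20,"yaw": 0},
  {"dx": 0,"dy": 0,"dz": 0,"yaw": 0},
])

```text
t: 7.65
eef_pos: [351.5, 320.1, 100.2]
tcp_rot: [-3.137, 0.003, 1.601]
ft_force: [-0.9, -1.6, -3.8]
opening: 0.249
```

```bash
python3 - <<'E'
from h import *
pic("side","s3");pic("top","t3")
s=env.state();print(s["t"],s["eef_pos"],s["tcp_rot"],s["ft_force"])
for c in("top","side"):
  for q in["hammer_grip","hammer_head","hammer_end"]:
    r=env.place_of(q,c); print(c,q,[(np.round(x["pixel"],1).tolist(),round(x["conf"],2),np.round(atz(c,x["pixel"],s["eef_pos"][2]+19),1)) for x in r[:2]])
b=cv2.imread("pics/s3.png")[200:350,220:380];a=cv2.imread("pics/t3.png")[160:310,180:340]
cv2.imwrite("pics/c3.png",cv2.resize(np.hstack([a,b]),(800,375),interpolation=cv2.INTER_CUBIC))
E
```

```text
7.75 [352.9990145  320.86344489 103.26280561] [-3.13999992e+00  1.07929921e-03  1.60032576e+00] [-0.16948582 -0.71243017 -2.95290144]
top hammer_grip [([236.2, 260.8], 0.46, array([338.9, 316.8, 122.3]))]
top hammer_head []
top hammer_end [([269.0, 258.2], 0.71, array([344.4, 196.1, 122.3]))]
side hammer_grip [([297.7, 278.5], 0.62, array([364.8, 323.4, 122.3]))]
side hammer_head [([288.4, 294.0], 0.54, array([356.9, 386. , 122.3]))]
side hammer_end []
```

View pics/c3.png

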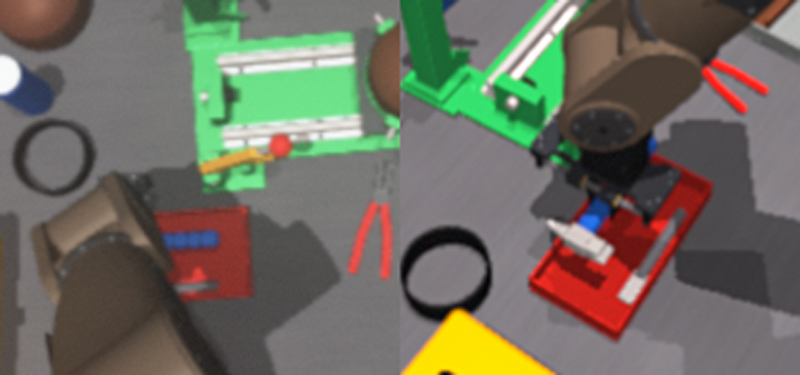

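```bash
python3 - <<'E'
from h import *
f=lambda a:np.round(a,1).tolist()
im=cv2.imread("pics/t3.png");hsv=cv2.cvtColor(im,cv2.COLOR_BGR2HSV)
m=(hsv[...,0]>100)&(hsv[...,0]<130)&(hsv[...,1]>110)&(hsv[...,2]>40); b=np.zeros_like(m); b[248:264,240:275]=1; m&=b
ys,xs=np.nonzero(m);P=np.array([atz("top",[x,y],124) for x,y in zip(xs,ys)])[:,:2];c=P.mean(0);u=np.linalg.svd(P-c)[2][0];a=(P-c)@u
print("handle",f(c),np.degrees(np.arctan2(*u[::-1])).round(1),f(a.min()),f(a.max()),len(xs))
# head ends side view crop -> px
for p in((548,220),(612,262),(580,240)):
    q=[220+(p[0]-400)/2.5,200+p[1]/2.5]; print(q,f(atz("side",q,122)))
# chisel and tray inner edges in top before (t0)
for z,pts in((15,[(226,276),(267,273)]),):
    pass
im=cv2.imread("pics/s0.png")[250:340,260:355];cv2.imwrite("pics/tr.png",cv2.resize(im,None,fx=6,fy=6,interpolation=cv2.INTER_CUBIC))
E
```

```text
handle [355.7, 244.5] 91.3 -37.9 39.4 107
[279.2, 288.0] [393.8, 384.9, 122.0]
[304.8, 304.8] [293.2, 388.0, 122.0]
[292.0, 296.0] [343.5, 385.3, 122.0]
```

View pics/tr.png

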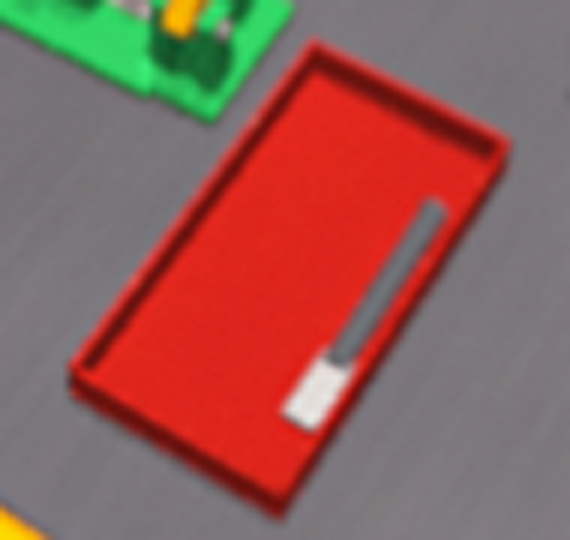

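```bash
python3 - <<'E'
from h import *
a=np.radians(2.0)
def loc(P): d=np.array(P[:2])-[336.5,298]; return np.round([np.cos(a)*d[0]+np.sin(a)*d[1],-np.sin(a)*d[0]+np.cos(a)*d[1]],1)
for p in((280,410),(310,430),(330,350),(432,198),(448,212),(357,365)):
    q=[260+p[0]/6-.5,250+p[1]/6-.5]; print("side",p,loc(atz("side",q,12)))
# inner floor? walls top from same pic
for p in((72,370),(312,40),(512,145),(280,515)):
    q=[260+p[0]/6-.5,250+p[1]/6-.5]; print("corner",loc(atz("side",q,35)))
for p in((140,468),(140,482),(172,478),(172,460),(260,462)):
    q=[180+p[0]/3-.5,120+p[1]/3-.5]; print("top",p,loc(atz("top",q,12)))
E
```

```text
side (280, 410) [-38.3  80. ]
side (310, 430) [-58.6  81.4]
side (330, 350) [-43.1  34.4]
side (432, 198) [-43.8 -81.6]
side (448, 212) [-56.5 -78.3]
side (357, 365) [-60.7  34.3]
corner [ 65.1 129.9]
corner [  67.5 -126.8]
corner [ -72.3 -125.1]
corner [-75.5 139.8]
top (140, 468) [-45.2  82.9]
top (140, 482) [-63.2  83.4]
top (172, 478) [-60.8  41.2]
top (172, 460) [-37.6  40.4]
top (260, 462) [-47.9 -74.9]
```

Call:
drive_tool([
  {"dx": -5,"dy": 12,"dz": -10,"yaw": 0.3},
  {"dx": 0,"dy": 0,"dz": -20,"yaw": 0},
  {"dx": 0,"dy": 0,"dz": -20,"yaw": 0},
  {"dx": 0,"dy": 0,"dz": -15,"yaw": 0},
  {"dx": 0,"dy": 0,"dz": -10,"yaw": 0},
])

```text
t: 8.47
eef_pos: [348.3, 333.1, 27.8]
tcp_rot: [-3.141, 0.0, 1.606]
ft_force: [-0.1, -0.3, -3.6]
opening: 0.251
```

Call:
drive_tool([
  {"dx": 0,"dy": 0,"dz": -8,"yaw": 0},
  {"dx": 0,"dy": 0,"dz": -6,"yaw": 0},
  {"dx": 0,"dy": 0,"dz": 0,"yaw": 0},
  {"dx": 0,"dy": 0,"dz": 0,"yaw": 0},
  {"dx": 0,"dy": 0,"dz": 0,"yaw": 0},
])

```text
t: 8.88
eef_pos: [348.7, 333.4, 15.2]
tcp_rot: [3.141, -0.001, 1.606]
ft_force: [-0.1, -0.1, -3.1]
opening: 0.254
```

Call:
drive_tool([
  {"dx": 0,"dy": 0,"dz": -3,"yaw": 0},
  {"dx": 0,"dy": 0,"dz": -3,"yaw": 0},
  {"dx": 0,"dy": 0,"dz": -2,"yaw": 0},
  {"dx": 0,"dy": 0,"dz": 0,"yaw": 0},
  {"dx": 0,"dy": 0,"dz": 0,"yaw": 0},
])

```text
t: 9.3
eef_pos: [348.4, 333.1, 6.6]
tcp_rot: [-3.141, 0.0, 1.606]
ft_force: [0.3, -0.7, -4.1]
opening: 0.25
```

```bash
python3 - <<'E'
from h import *
pic("side","s4")
s=env.state();print(s["t"],s["eef_pos"],s["tcp_rot"],s["ft_force"])
b=cv2.imread("pics/s4.png")[230:350,250:370]
cv2.imwrite("pics/c4.png",cv2.resize(b,None,fx=4.5,fy=4.5,interpolation=cv2.INTER_CUBIC))
E
```

```text
9.35 [348.43470146 333.1665157    6.62637901] [3.14159151e+00 6.76352435e-05 1.60562814e+00] [-0.98836724 -0.21139113 -2.0392251 ]
```

View pics/c4.png

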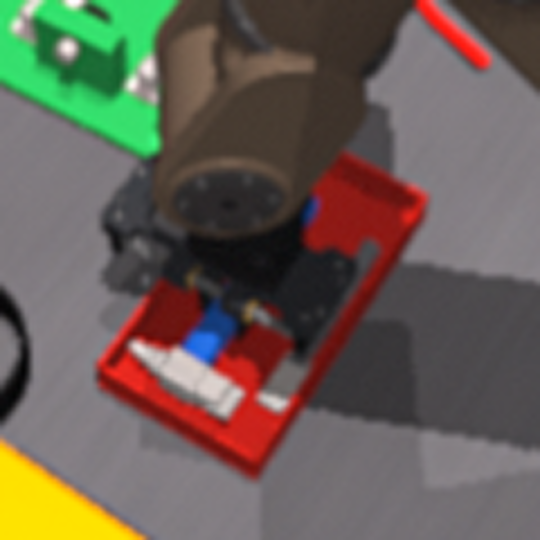

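Call:
drive_tool([
  {"dx": 0,"dy": 0,"dz": 0,"yaw": 0},
  {"dx": 0,"dy": 0,"dz": 0,"yaw": 0},
  {"dx": 0,"dy": 0,"dz": 0,"yaw": 0},
  {"dx": 0,"dy": 0,"dz": 0,"yaw": 0},
], grip=0.5)

```text
t: 9.68
eef_pos: [348.5, 333.3, 6.8]
tcp_rot: [3.141, -0.0, 1.606]
ft_force: [0.4, -0.4, 0.1]
opening: 0.465
```

Call:
drive_tool([
  {"dx": 0,"dy": 0,"dz": 10,"yaw": 0},
  {"dx": 0,"dy": 0,"dz": 25,"yaw": 0},
  {"dx": 0,"dy": 0,"dz": 35,"yaw": 0},
  {"dx": 0,"dy": 0,"dz": 40,"yaw": 0},
  {"dx": 0,"dy": 0,"dz": 40,"yaw": 0},
])

```text
t: 10.1
eef_pos: [347.9, 332.8, 159.0]
tcp_rot: [-3.141, 0.0, 1.606]
ft_force: [1.4, -0.3, -0.2]
opening: 0.496
```

Call:
drive_tool([
  {"dx": 0,"dy": 0,"dz": 40,"yaw": -5},
  {"dx": 0,"dy": 0,"dz": 40,"yaw": -6},
  {"dx": 0,"dy": 0,"dz": 40,"yaw": -6},
  {"dx": 0,"dy": 0,"dz": 20,"yaw": -6},
  {"dx": 0,"dy": -35,"dz": 0,"yaw": -6},
], grip=0)

```text
t: 10.52
eef_pos: [349.6, 301.2, 301.8]
tcp_rot: [3.138, -0.008, 1.097]
ft_force: [-0.2, -0.6, -0.9]
opening: 0.205
```

```bash
python3 - <<'E'
from h import *
pic("side","s5");pic("top","t5")
s=env.state();print(s["t"],s["eef_pos"],s["tcp_rot"],s["ft_force"],s["joints"])
b=cv2.imread("pics/s5.png")[190:350,220:380];a=cv2.imread("pics/t5.png")[140:300,190:350]
cv2.imwrite("pics/c5.png",cv2.resize(np.hstack([a,b]),(800,400),interpolation=cv2.INTER_CUBIC))
E
```

```text
10.6167 [347.73892203 295.90545181 298.47535528] [ 3.13997792e+00 -1.43475236e-03  1.09490628e+00] [ 0.33591927 -0.19115102 -0.7546488 ] [ 5.60603026e-01  1.58980456e-01  1.82850788e+00 -7.21370230e-04
  1.15204735e+00  1.03678687e+00]
```

View pics/c5.png

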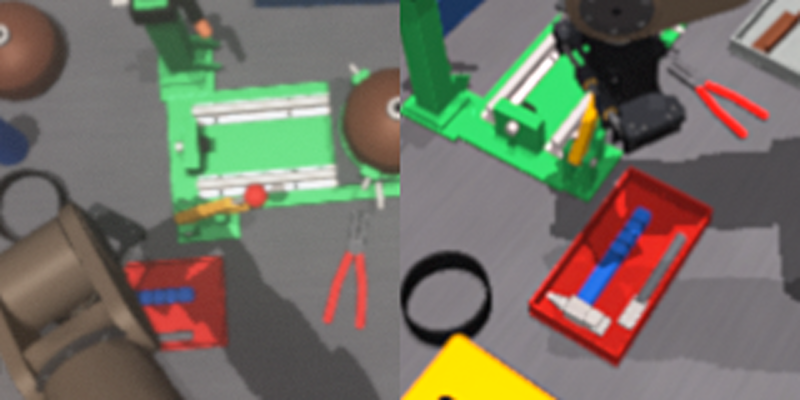

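Call:
drive_tool([
  {"dx": 14.5,"dy": -34,"dz": 15,"yaw": 5},
  {"dx": 14.5,"dy": -34,"dz": 15,"yaw": 5},
  {"dx": 14.5,"dy": -34,"dz": 0,"yaw": 5},
  {"dx": 14.5,"dy": -34,"dz": 0,"yaw": 5},
  {"dx": 14.5,"dy": -34,"dz": 0,"yaw": 5},
], grip=0)

```text
t: 11.03
eef_pos: [420.9, 126.7, 327.4]
tcp_rot: [3.141, -0.0, 1.542]
ft_force: [0.0, 0.1, -0.2]
opening: 0.004
```

Call:
drive_tool([
  {"dx": 14.5,"dy": -34,"dz": 0,"yaw": 4.8},
  {"dx": 14.5,"dy": -34,"dz": 0,"yaw": 0},
  {"dx": 14.5,"dy": -34,"dz": 0,"yaw": 0},
  {"dx": 14.5,"dy": -34,"dz": 0,"yaw": 0},
  {"dx": 14.5,"dy": -34,"dz": 0,"yaw": 0},
])

```text
t: 11.45
eef_pos: [493.5, -43.5, 327.1]
tcp_rot: [3.141, -0.0, 1.62]
ft_force: [0.7, 1.3, -1.0]
opening: 0.005
```

Call:
drive_tool([
  {"dx": 14.5,"dy": -34,"dz": 0,"yaw": 0},
  {"dx": 14.5,"dy": -34,"dz": 0,"yaw": 0},
  {"dx": 14.5,"dy": -34,"dz": 0,"yaw": 0},
  {"dx": 14.5,"dy": -34,"dz": 0,"yaw": 0},
  {"dx": 14.5,"dy": -34,"dz": 0,"yaw": 0},
])

```text
t: 11.87
eef_pos: [566.1, -213.3, 327.0]
tcp_rot: [-3.141, -0.0, 1.62]
ft_force: [0.8, 1.6, -0.1]
opening: 0.005
```

Call:
drive_tool([
  {"dx": 13,"dy": -34,"dz": 0,"yaw": 0},
  {"dx": 13,"dy": -34,"dz": 0,"yaw": 0},
  {"dx": 13,"dy": -34,"dz": 0,"yaw": 0},
  {"dx": 5,"dy": -10,"dz": -30,"yaw": 0},
  {"dx": 0,"dy": 0,"dz": -38,"yaw": 0},
])

```text
t: 12.28
eef_pos: [611.1, -327.0, 259.7]
tcp_rot: [3.138, 0.003, 1.618]
ft_force: [1.8, -1.0, -1.2]
opening: 0.002
```

Call:
drive_tool([
  {"dx": 0,"dy": 0,"dz": -38,"yaw": 0},
  {"dx": 0,"dy": 0,"dz": -38,"yaw": 0},
  {"dx": 0,"dy": 0,"dz": -30,"yaw": 0},
  {"dx": 0,"dy": 0,"dz": -20,"yaw": 0},
  {"dx": 0,"dy": 0,"dz": 0,"yaw": 0},
])

```text
t: 12.7
eef_pos: [608.3, -322.5, 128.2]
tcp_rot: [-3.136, -0.005, 1.62]
ft_force: [-0.1, -0.2, -0.1]
opening: 0.007
```

```bash
python3 - <<'E'
from h import *
pic("side","s6");pic("top","t6")
s=env.state();print(s["t"],s["eef_pos"],s["tcp_rot"],s["ft_force"])
for c in("top","side"):
  for q in["carriage_bar","latch_ball"]:
    r=env.place_of(q,c); print(c,q,[(np.round(x["pixel"],1).tolist(),round(x["conf"],2),np.round(atz(c,x["pixel"],112),1)) for x in r[:2]])
b=cv2.imread("pics/s6.png")[110:270,250:410];a=cv2.imread("pics/t6.png")[120:280,280:440]
cv2.imwrite("pics/c6.png",cv2.resize(np.hstack([a,b]),(800,400),interpolation=cv2.INTER_CUBIC))
E
```

```text
12.8 [ 610.09347439 -323.70747668  133.09604734] [-3.14115795e+00 -4.69725282e-04  1.62012171e+00] [-0.14451835 -0.0904759  -0.23636922]
top carriage_bar [([387.2, 185.6], 0.82, array([ 604.5, -259.3,  112. ]))]
top latch_ball [([321.8, 195.9], 0.3, array([573.1,  -6.6, 112. ]))]
side carriage_bar [([331.0, 159.2], 0.86, array([ 590., -255.,  112.]))]
side latch_ball [([308.9, 201.5], 0.94, array([529.6,  10. , 112. ]))]
```

View pics/c6.png

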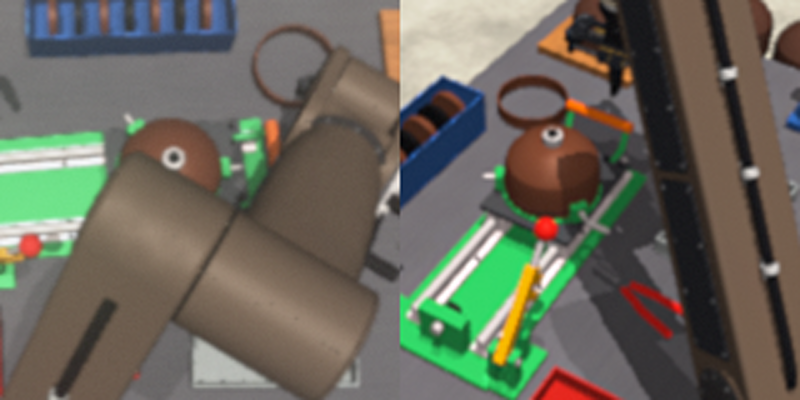

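Call:
drive_tool([
  {"dx": 0,"dy": 0,"dz": -20,"yaw": 0},
  {"dx": 0,"dy": 0,"dz": -17,"yaw": 0},
  {"dx": 0,"dy": 8,"dz": 0,"yaw": 0},
  {"dx": 0,"dy": 8,"dz": 0,"yaw": 0},
  {"dx": 0,"dy": 0,"dz": 0,"yaw": 0},
])

```text
t: 13.42
eef_pos: [610.5, -306.3, 97.2]
tcp_rot: [3.14, 0.0, 1.621]
ft_force: [0.4, -0.3, 0.1]
opening: 0.005
```

Call:
drive_tool([
  {"dx": 0,"dy": 4,"dz": 0,"yaw": 0},
  {"dx": 0,"dy": 4,"dz": 0,"yaw": 0},
  {"dx": 0,"dy": 4,"dz": 0,"yaw": 0},
  {"dx": 0,"dy": 4,"dz": 0,"yaw": 0},
  {"dx": 0,"dy": 4,"dz": 0,"yaw": 0},
])

```text
t: 13.83
eef_pos: [610.0, -288.1, 96.1]
tcp_rot: [3.141, 0.001, 1.62]
ft_force: [-2.3, -3.9, 3.0]
opening: 0.006
```

Call:
drive_tool([
  {"dx": 0,"dy": 4,"dz": 0,"yaw": 0},
  {"dx": 0,"dy": 4,"dz": 0,"yaw": 0},
  {"dx": 0,"dy": 4,"dz": 0,"yaw": 0},
  {"dx": 0,"dy": 4,"dz": 0,"yaw": 0},
  {"dx": 0,"dy": 4,"dz": 0,"yaw": 0},
])

```text
t: 14.25
eef_pos: [609.6, -268.2, 95.9]
tcp_rot: [-3.141, 0.001, 1.62]
ft_force: [-3.1, -4.7, 2.3]
opening: 0.004
```

Call:
drive_tool([
  {"dx": -0.2,"dy": 5,"dz": 0,"yaw": 0},
  {"dx": -0.2,"dy": 5,"dz": 0,"yaw": 0},
  {"dx": -0.2,"dy": 5,"dz": 0,"yaw": 0},
  {"dx": -0.2,"dy": 5,"dz": 0,"yaw": 0},
  {"dx": -0.2,"dy": 5,"dz": 0,"yaw": 0},
])

```text
t: 14.67
eef_pos: [608.5, -243.1, 95.9]
tcp_rot: [-3.141, 0.001, 1.62]
ft_force: [-3.4, -4.8, 2.0]
opening: 0.006
```

Call:
drive_tool([
  {"dx": -0.2,"dy": 5,"dz": 0,"yaw": 0},
  {"dx": -0.2,"dy": 5,"dz": 0,"yaw": 0},
  {"dx": -0.2,"dy": 5,"dz": 0,"yaw": 0},
  {"dx": -0.2,"dy": 5,"dz": 0,"yaw": 0},
  {"dx": -0.2,"dy": 5,"dz": 0,"yaw": 0},
])

```text
t: 15.08
eef_pos: [607.4, -218.1, 95.8]
tcp_rot: [-3.141, 0.001, 1.62]
ft_force: [-3.3, -4.5, 2.2]
opening: 0.003
```

Call:
drive_tool([
  {"dx": -0.2,"dy": 5,"dz": 0,"yaw": 0},
  {"dx": -0.2,"dy": 5,"dz": 0,"yaw": 0},
  {"dx": -0.2,"dy": 5,"dz": 0,"yaw": 0},
  {"dx": -0.2,"dy": 5,"dz": 0,"yaw": 0},
  {"dx": -0.2,"dy": 5,"dz": 0,"yaw": 0},
])

```text
t: 15.5
eef_pos: [606.4, -193.1, 95.8]
tcp_rot: [-3.141, 0.001, 1.62]
ft_force: [-3.3, -4.8, 0.9]
opening: 0.005
```

Call:
drive_tool([
  {"dx": -0.2,"dy": 5,"dz": 0,"yaw": 0},
  {"dx": -0.2,"dy": 5,"dz": 0,"yaw": 0},
  {"dx": -0.2,"dy": 5,"dz": 0,"yaw": 0},
  {"dx": -0.2,"dy": 5,"dz": 0,"yaw": 0},
  {"dx": -0.2,"dy": 5,"dz": 0,"yaw": 0},
])

```text
t: 15.92
eef_pos: [605.3, -168.0, 95.7]
tcp_rot: [-3.141, 0.001, 1.62]
ft_force: [-4.2, -4.2, 1.5]
opening: 0.003
```

```bash
python3 - <<'E'
from h import *
pic("side","s7");pic("top","t7")
s=env.state();print(s["t"],s["eef_pos"],s["tcp_rot"],s["ft_force"])
b=cv2.imread("pics/s7.png")[110:270,240:400];a=cv2.imread("pics/t7.png")[120:280,240:400]
cv2.imwrite("pics/c7.png",cv2.resize(np.hstack([a,b]),(800,400),interpolation=cv2.INTER_CUBIC))
E
```

```text
16.0167 [ 605.74951501 -167.24178991   95.7626158 ] [-3.14146352e+00 -1.79626958e-04  1.61988521e+00] [-0.17660214 -0.50254426 -0.50198204]
```

View pics/c7.png

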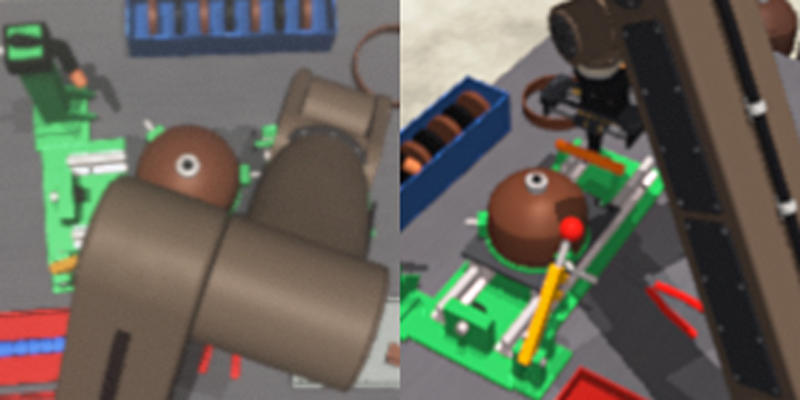

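Call:
drive_tool([
  {"dx": -0.3,"dy": 5,"dz": 0,"yaw": 0},
  {"dx": -0.3,"dy": 5,"dz": 0,"yaw": 0},
  {"dx": -0.3,"dy": 5,"dz": 0,"yaw": 0},
  {"dx": -0.2,"dy": 4,"dz": 0,"yaw": 0},
  {"dx": -0.2,"dy": 4,"dz": 0,"yaw": 0},
])

```text
t: 16.43
eef_pos: [604.8, -144.7, 95.8]
tcp_rot: [3.141, 0.0, 1.62]
ft_force: [0.5, -4.1, 0.1]
opening: 0.006
```

Call:
drive_tool([
  {"dx": -0.2,"dy": 2,"dz": 0,"yaw": 0},
  {"dx": -0.2,"dy": 2,"dz": 0,"yaw": 0},
  {"dx": -0.1,"dy": 2,"dz": 0,"yaw": 0},
  {"dx": -0.1,"dy": 2,"dz": 0,"yaw": 0},
  {"dx": -0.1,"dy": 2,"dz": 0,"yaw": 0},
])

```text
t: 16.85
eef_pos: [604.2, -134.8, 95.7]
tcp_rot: [3.141, 0.0, 1.619]
ft_force: [2.2, -4.5, 0.1]
opening: 0.005
```

Call:
drive_tool([
  {"dx": -0.1,"dy": 1.5,"dz": 0,"yaw": 0},
  {"dx": -0.1,"dy": 1.5,"dz": 0,"yaw": 0},
  {"dx": -0.1,"dy": 1.5,"dz": 0,"yaw": 0},
  {"dx": -0.1,"dy": 1.5,"dz": 0,"yaw": 0},
])

```text
t: 17.18
eef_pos: [603.9, -128.8, 95.8]
tcp_rot: [3.141, 0.0, 1.62]
ft_force: [3.6, -3.7, 0.2]
opening: 0.004
```

Call:
drive_tool([
  {"dx": 0,"dy": 1.5,"dz": 0,"yaw": 0},
  {"dx": 0,"dy": 1.5,"dz": 0,"yaw": 0},
  {"dx": 0,"dy": 1.5,"dz": 0,"yaw": 0},
  {"dx": 0,"dy": 1.5,"dz": 0,"yaw": 0},
])

```text
t: 17.52
eef_pos: [603.6, -122.7, 95.7]
tcp_rot: [3.141, 0.0, 1.62]
ft_force: [3.3, -5.2, 1.5]
opening: 0.007
```

Call:
drive_tool([
  {"dx": 0,"dy": 1.5,"dz": 0,"yaw": 0},
  {"dx": 0,"dy": 1.5,"dz": 0,"yaw": 0},
  {"dx": 0,"dy": 1.5,"dz": 0,"yaw": 0},
  {"dx": 0,"dy": 1.5,"dz": 0,"yaw": 0},
])

```text
t: 17.85
eef_pos: [603.3, -116.7, 95.7]
tcp_rot: [-3.141, -0.0, 1.62]
ft_force: [0.2, -4.0, 2.0]
opening: 0.006
```

Call:
drive_tool([
  {"dx": 0,"dy": 1,"dz": 0,"yaw": 0},
  {"dx": 0,"dy": 1,"dz": 0,"yaw": 0},
  {"dx": 0,"dy": 1,"dz": 0,"yaw": 0},
])

```text
t: 18.1
eef_pos: [603.2, -113.7, 95.6]
tcp_rot: [-3.141, -0.0, 1.62]
ft_force: [-1.8, -4.1, 2.4]
opening: 0.006
```

Call:
drive_tool([
  {"dx": 0,"dy": 1,"dz": 0,"yaw": 0},
  {"dx": 0,"dy": 1,"dz": 0,"yaw": 0},
  {"dx": 0,"dy": 1,"dz": 0,"yaw": 0},
])

```text
t: 18.35
eef_pos: [603.3, -110.7, 95.6]
tcp_rot: [-3.141, -0.0, 1.62]
ft_force: [-1.3, -5.0, 2.5]
opening: 0.002
```

Call:
drive_tool([
  {"dx": 0,"dy": 1,"dz": 0,"yaw": 0},
  {"dx": 0,"dy": 1,"dz": 0,"yaw": 0},
  {"dx": 0,"dy": 1,"dz": 0,"yaw": 0},
])

```text
t: 18.6
eef_pos: [603.2, -107.7, 95.5]
tcp_rot: [-3.141, -0.0, 1.62]
ft_force: [-2.8, -4.0, 2.9]
opening: 0.003
```

```bash
python3 - <<'E'
from h import *
pic("side","s8")
s=env.state();print(s["t"],s["eef_pos"],s["ft_force"])
b=cv2.imread("pics/s8.png")[130:280,230:380]
cv2.imwrite("pics/c8.png",cv2.resize(b,None,fx=4,fy=4,interpolation=cv2.INTER_CUBIC))
E
```

```text
18.65 [ 603.29915039 -107.47363997   95.4690407 ] [-1.75334035 -2.65191449  0.87585829]
```

View pics/c8.png

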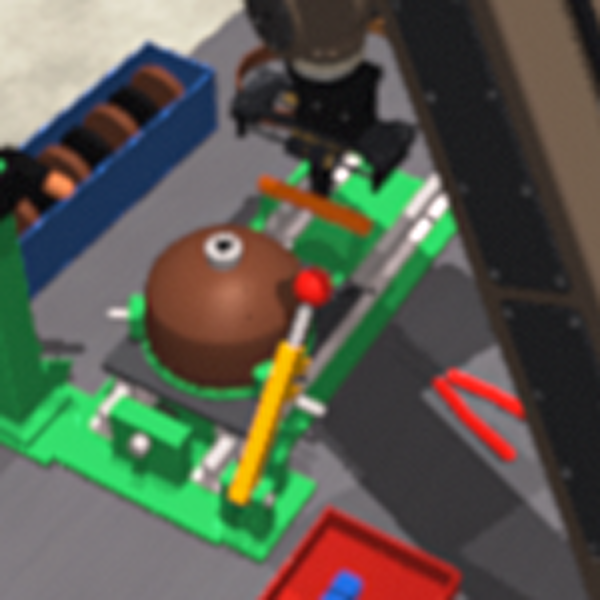

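Call:
drive_tool([
  {"dx": 0,"dy": 1,"dz": 0,"yaw": 0},
  {"dx": 0,"dy": 1,"dz": 0,"yaw": 0},
  {"dx": 0,"dy": 1,"dz": 0,"yaw": 0},
])

```text
t: 18.9
eef_pos: [603.2, -104.7, 95.4]
tcp_rot: [-3.141, -0.0, 1.62]
ft_force: [-3.2, -4.3, 1.9]
opening: 0.003
```

Call:
drive_tool([
  {"dx": 0,"dy": 1,"dz": 0,"yaw": 0},
  {"dx": 0,"dy": 1,"dz": 0,"yaw": 0},
])

```text
t: 19.07
eef_pos: [603.2, -102.7, 95.4]
tcp_rot: [-3.141, -0.0, 1.62]
ft_force: [-3.3, -4.9, 1.3]
opening: 0.0
```

Call:
drive_tool([
  {"dx": 0,"dy": 1,"dz": 0,"yaw": 0},
  {"dx": 0,"dy": 1,"dz": 0,"yaw": 0},
])

```text
t: 19.23
eef_pos: [603.2, -100.7, 95.4]
tcp_rot: [-3.141, -0.0, 1.62]
ft_force: [-3.4, -4.4, 1.4]
opening: 0.006
```

Call:
drive_tool([
  {"dx": 0,"dy": 1,"dz": 0,"yaw": 0},
  {"dx": 0,"dy": 1,"dz": 0,"yaw": 0},
])

```text
t: 19.4
eef_pos: [603.2, -98.7, 95.4]
tcp_rot: [-3.141, -0.0, 1.62]
ft_force: [-2.8, -4.4, 1.1]
opening: 0.001
```

Call:
drive_tool([
  {"dx": 0,"dy": 1,"dz": 0,"yaw": 0},
  {"dx": 0,"dy": 1,"dz": 0,"yaw": 0},
])

```text
t: 19.57
eef_pos: [603.1, -96.7, 95.4]
tcp_rot: [-3.141, -0.0, 1.62]
ft_force: [-2.1, -4.2, 0.7]
opening: 0.009
```

Call:
drive_tool([
  {"dx": 0,"dy": 1,"dz": 0,"yaw": 0},
  {"dx": 0,"dy": 1,"dz": 0,"yaw": 0},
])

```text
t: 19.73
eef_pos: [603.2, -96.4, 95.5]
tcp_rot: [-3.141, 0.002, 1.62]
ft_force: [-6.2, -22.6, 0.0]
opening: 0.005
```

Call:
drive_tool([
  {"dx": 0,"dy": 1,"dz": 0,"yaw": 0},
  {"dx": 0,"dy": 1,"dz": 0,"yaw": 0},
])

```text
t: 19.9
eef_pos: [603.2, -96.2, 95.5]
tcp_rot: [-3.141, 0.005, 1.621]
ft_force: [-7.1, -33.6, -1.4]
opening: 0.006
```

```bash
python3 - <<'E'
from h import *
pic("side","s9")
s=env.state();print(s["t"],s["eef_pos"],s["ft_force"])
b=cv2.imread("pics/s9.png")[130:280,230:380]
cv2.imwrite("pics/c9.png",cv2.resize(b,None,fx=4,fy=4,interpolation=cv2.INTER_CUBIC))
E
```

```text
19.95 [603.1720185  -96.31775674  95.48948791] [ -5.66328564 -28.84526196  -0.58619582]
```

View pics/c9.png

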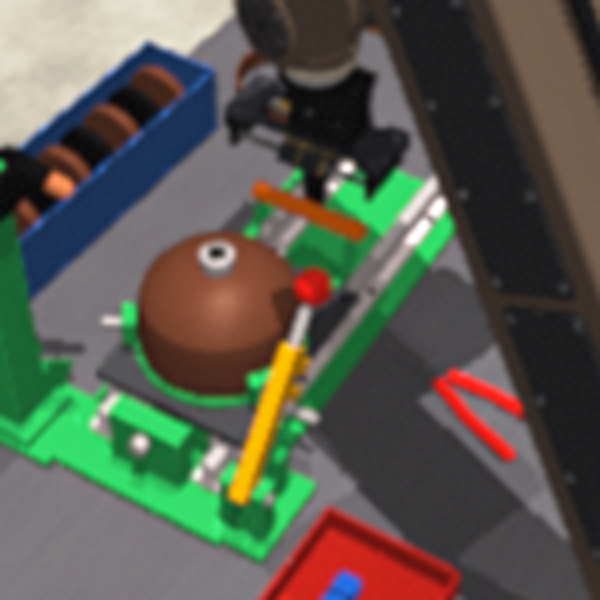

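Call:
drive_tool([
  {"dx": 0,"dy": -4,"dz": 0,"yaw": 0},
  {"dx": 0,"dy": -10,"dz": 0,"yaw": 0},
  {"dx": 0,"dy": -20,"dz": 0,"yaw": 0},
  {"dx": -10,"dy": -20,"dz": 20,"yaw": 0},
  {"dx": -20,"dy": -20,"dz": 30,"yaw": 0},
])

```text
t: 20.37
eef_pos: [573.5, -167.0, 143.6]
tcp_rot: [-3.139, -0.002, 1.621]
ft_force: [0.6, -1.1, 1.0]
opening: 0.005
```

```bash
python3 - <<'E'
from h import *
f=lambda a:np.round(a,1).tolist()
def tri(a,b):
    o1,d1=ray("top",a);o2,d2=ray("side",b)
    s=np.linalg.lstsq(np.stack([d1,-d2],1),o2-o1,rcond=None)[0]
    p,q=o1+s[0]*d1,o2+s[1]*d2
    return f((p+q)/2),round(float(np.linalg.norm(p-q)),1)
for fn,box in(("t0",(283,208,300,226)),("t5",(280,205,302,230)),("t6",(283,208,300,226)),("s0",(298,188,320,212)),("s6",(298,188,320,212)),("s9",(298,188,320,212))):
    im=cv2.imread(f"pics/{fn}.png").astype(float); r=im[...,2]-np.maximum(im[...,0],im[...,1]); x0,y0,x1,y1=box
    c=np.clip(r[y0:y1,x0:x1]-60,0,None); yy,xx=np.mgrid[y0:y1,x0:x1]; print(fn,(c*xx).sum()/c.sum(),(c*yy).sum()/c.sum(),(c>0).sum())
print(tri([291.9,218.1],[308,200.7]))
s0=cv2.imread("pics/s9.png")[190:290,270:350]; t=cv2.imread("pics/t0.png")[190:250,250:310]
cv2.imwrite("pics/l9.png",np.hstack([cv2.resize(s0,(448,560),interpolation=cv2.INTER_CUBIC),cv2.resize(t,(352,560)[:1]+(352,),interpolation=cv2.INTER_CUBIC) if 0 else cv2.copyMakeBorder(cv2.resize(t,(350,350),interpolation=cv2.INTER_CUBIC),0,210,0,0,0)]))
E
```

```text
t0 291.6281995661605 217.78568329718004 65
t5 291.60708748615724 217.75193798449612 66
t6 291.6197428633689 217.75920679886684 66
s0 307.97226931460403 200.72087672559942 75
s6 307.9718660968661 200.73504273504273 77
s9 307.42646554679465 201.0899897154611 76
([473.0, 102.1, 231.4], 0.5)
```

View pics/l9.png

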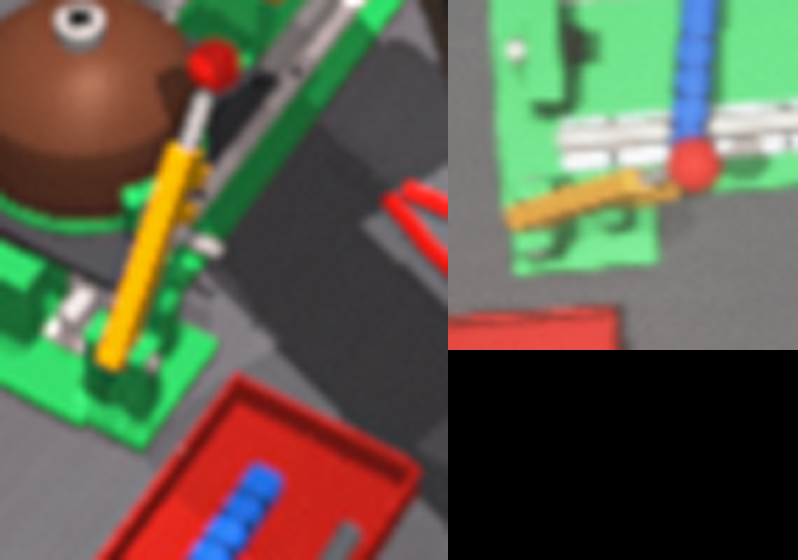

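Call:
drive_tool([
  {"dx": 0,"dy": 0,"dz": 38,"yaw": -7},
  {"dx": 0,"dy": 0,"dz": 38,"yaw": -7},
  {"dx": 0,"dy": 0,"dz": 38,"yaw": -7},
  {"dx": -10,"dy": 15,"dz": 30,"yaw": -7},
  {"dx": -10,"dy": 30,"dz": 10,"yaw": -7},
])

```text
t: 20.78
eef_pos: [554.6, -123.4, 303.9]
tcp_rot: [3.135, -0.002, 1.0]
ft_force: [0.2, 0.3, 0.6]
opening: 0.003
```

Call:
drive_tool([
  {"dx": -10,"dy": 30,"dz": 0,"yaw": -7},
  {"dx": -10,"dy": 30,"dz": 0,"yaw": -7},
  {"dx": -10,"dy": 30,"dz": 0,"yaw": -7},
  {"dx": -10,"dy": 30,"dz": 0,"yaw": -7},
  {"dx": -10,"dy": 30,"dz": 0,"yaw": -7},
])

```text
t: 21.2
eef_pos: [502.9, 29.7, 299.7]
tcp_rot: [-3.141, -0.001, 0.392]
ft_force: [0.7, -0.4, 0.6]
opening: 0.003
```

Call:
drive_tool([
  {"dx": -10,"dy": 30,"dz": 0,"yaw": -7},
  {"dx": -10,"dy": 30,"dz": 0,"yaw": -7},
  {"dx": -10,"dy": 30,"dz": 0,"yaw": -6.5},
  {"dx": -8,"dy": 30,"dz": 0,"yaw": 0},
  {"dx": 0,"dy": 20,"dz": 0,"yaw": 0},
])

```text
t: 21.62
eef_pos: [464.1, 170.5, 299.9]
tcp_rot: [-3.14, 0.0, 0.041]
ft_force: [0.7, 1.0, 0.3]
opening: 0.006
```

Call:
drive_tool([
  {"dx": 4,"dy": -8,"dz": -15,"yaw": 0},
  {"dx": 4,"dy": -10,"dz": -20,"yaw": 0},
  {"dx": 0,"dy": -8,"dz": -10,"yaw": 0},
  {"dx": 0,"dy": 0,"dz": -10,"yaw": 0},
  {"dx": 0,"dy": 0,"dz": 0,"yaw": 0},
])

```text
t: 22.03
eef_pos: [473.0, 142.1, 243.1]
tcp_rot: [-3.141, 0.003, 0.04]
ft_force: [0.2, 0.2, -0.8]
opening: 0.008
```

```bash
python3 - <<'E'
from h import *
im=pic("side","s10")
s=env.state();print(s["t"],s["eef_pos"],s["tcp_rot"],s["ft_force"])
b=cv2.imread("pics/s10.png")[130:280,250:400]
cv2.imwrite("pics/c10.png",cv2.resize(b,None,fx=4,fy=4,interpolation=cv2.INTER_CUBIC))
print((proj("side",[s["eef_pos"],[473,102,231]])-[250,130])*4)
E
```

```text
22.0833 [473.37999717 142.30041349 244.14484322] [-3.14130889e+00  1.41467534e-03  3.99378764e-02] [-0.03108185  0.25019176  1.23567535]
[[205.6676633  301.02467352]
 [232.33313079 283.14189579]]
```

View pics/c10.png

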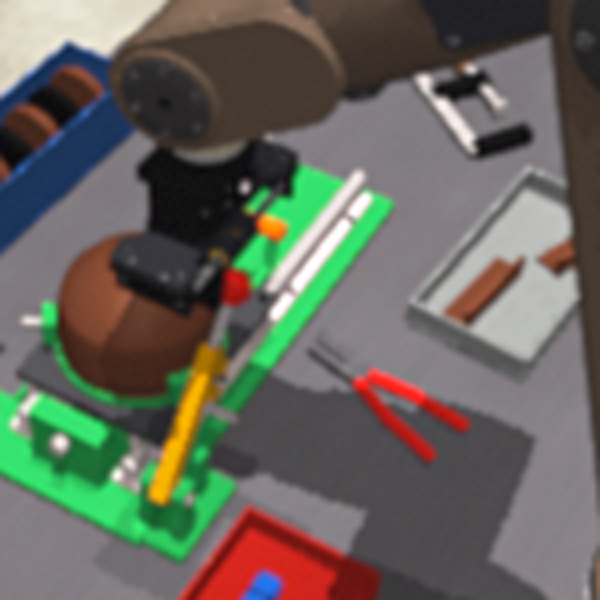

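```bash
python3 - <<'E'
import numpy as np
p=None
for th in np.r_[np.linspace(.92,0,13),-.02,-.04]:
    by=215-195*np.cos(th)+6*np.sin(th); bz=72+195*np.sin(th)+6*np.cos(th)
    y=by+17*np.sin(th)+12*max(th,0)/.92; z=bz+17*np.cos(th); x=473+4*(1-th/.92)
    q=np.array([x,y,z]); print(round(th,3),q.round(1),None if p is None else (q-p).round(1),"ball",round(by,1),round(bz,1)); p=q
E
```

```text
0.92 [473.  127.2 241.1] None ball 101.6 230.8
0.843 [473.3 113.5 232.9] [  0.3 -13.7  -8.1] ball 89.8 221.6
0.767 [473.7 100.5 223.8] [  0.3 -13.   -9.1] ball 78.7 211.6
0.69 [474.   88.2 213.9] [  0.3 -12.3 -10. ] ball 68.4 200.8
0.613 [474.3  76.8 203. ] [  0.3 -11.5 -10.8] ball 59.0 189.1
0.537 [474.7  66.2 191.5] [  0.3 -10.6 -11.6] ball 50.5 176.9
0.46 [475.   56.5 179.2] [  0.3  -9.7 -12.3] ball 42.9 163.9
0.383 [475.3  47.8 166.3] [  0.3  -8.7 -12.9] ball 36.4 150.5
0.307 [475.7  40.  152.8] [  0.3  -7.7 -13.5] ball 30.9 136.6
0.23 [476.   33.4 138.8] [  0.3  -6.7 -13.9] ball 26.5 122.3
0.153 [476.3  27.8 124.5] [  0.3  -5.6 -14.3] ball 23.2 107.7
0.077 [476.7  23.3 109.9] [  0.3  -4.5 -14.6] ball 21.0 92.9
0.0 [477.  20.  95.] [  0.3  -3.3 -14.9] ball 20.0 78.0
-0.02 [477.1  19.6  91.1] [ 0.1 -0.4 -3.9] ball 19.9 74.1
-0.04 [477.2  19.2  87.2] [ 0.1 -0.3 -3.9] ball 19.9 70.2
```

Call:
drive_tool([
  {"dx": 0,"dy": -9,"dz": -2,"yaw": 0},
  {"dx": 0,"dy": -6,"dz": -1,"yaw": 0},
  {"dx": 0,"dy": -6.8,"dz": -4,"yaw": 0},
  {"dx": 0,"dy": -6.8,"dz": -4,"yaw": 0},
  {"dx": 0,"dy": 0,"dz": 0,"yaw": 0},
])

```text
t: 22.5
eef_pos: [473.4, 112.3, 233.2]
tcp_rot: [3.141, 0.0, 0.039]
ft_force: [0.5, -0.1, 0.3]
opening: 0.004
```

Call:
drive_tool([
  {"dx": 0.3,"dy": -6.5,"dz": -4.5,"yaw": 0},
  {"dx": 0,"dy": -6.5,"dz": -4.5,"yaw": 0},
  {"dx": 0.3,"dy": -6.2,"dz": -5,"yaw": 0},
  {"dx": 0,"dy": -6.1,"dz": -5,"yaw": 0},
  {"dx": 0,"dy": 0,"dz": 0,"yaw": 0},
])

```text
t: 22.92
eef_pos: [473.8, 87.1, 213.5]
tcp_rot: [3.141, 0.002, 0.04]
ft_force: [0.2, 0.1, 0.6]
opening: 0.008
```

```bash
python3 - <<'E'
from h import *
im=pic("side","s11")
s=env.state();print(s["t"],s["eef_pos"],s["tcp_rot"],s["ft_force"])
b=cv2.imread("pics/s11.png")[130:280,250:400]
cv2.imwrite("pics/c11.png",cv2.resize(b,None,fx=4,fy=4,interpolation=cv2.INTER_CUBIC))
print((proj("side",[s["eef_pos"],[474,68.4,200.8]])-[250,130])*4)
E
```

```text
22.9667 [473.9173165   87.52019723 214.04277988] [3.14129576e+00 1.36128652e-03 3.95101599e-02] [-0.66878805 -0.31807335 -0.17007151]
[[240.43970161 285.97146448]
 [251.97637375 283.13729164]]
```

View pics/c11.png

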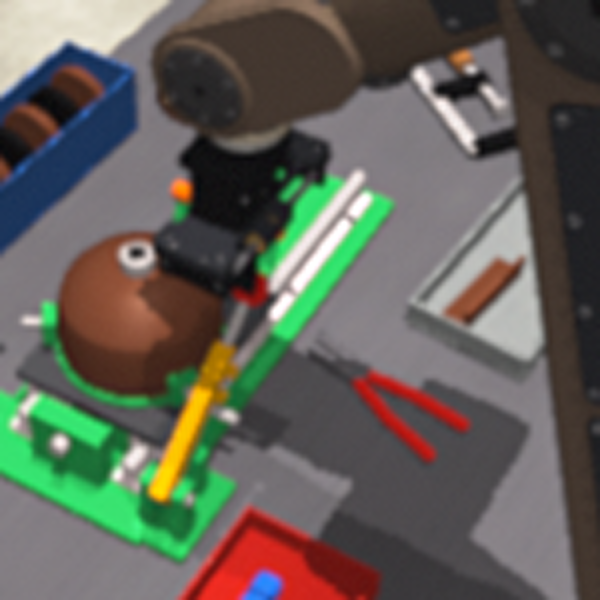

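Call:
drive_tool([
  {"dx": 0.3,"dy": -5.7,"dz": -5.4,"yaw": 0},
  {"dx": 0,"dy": -5.7,"dz": -5.4,"yaw": 0},
  {"dx": 0.3,"dy": -5.3,"dz": -5.8,"yaw": 0},
  {"dx": 0,"dy": -5.3,"dz": -5.8,"yaw": 0},
  {"dx": 0.3,"dy": -4.9,"dz": -6.2,"yaw": 0},
])

```text
t: 23.38
eef_pos: [475.0, 60.7, 185.4]
tcp_rot: [3.142, 0.0, 0.04]
ft_force: [-1.1, 0.5, 1.0]
opening: 0.005
```

Call:
drive_tool([
  {"dx": 0,"dy": -4.8,"dz": -6.2,"yaw": 0},
  {"dx": 0.3,"dy": -4.4,"dz": -6.5,"yaw": 0},
  {"dx": 0,"dy": -4.3,"dz": -6.5,"yaw": 0},
  {"dx": 0.3,"dy": -3.9,"dz": -6.8,"yaw": 0},
  {"dx": 0,"dy": -3.8,"dz": -6.8,"yaw": 0},
])

```text
t: 23.8
eef_pos: [475.7, 39.7, 152.5]
tcp_rot: [3.141, 0.0, 0.04]
ft_force: [-0.3, 0.6, 1.1]
opening: 0.004
```

```bash
python3 - <<'E'
from h import *
im=pic("side","s12")
s=env.state();print(s["t"],s["eef_pos"],s["tcp_rot"],s["ft_force"])
b=cv2.imread("pics/s12.png")[130:280,250:400]
cv2.imwrite("pics/c12.png",cv2.resize(b,None,fx=4,fy=4,interpolation=cv2.INTER_CUBIC))
print((proj("side",[s["eef_pos"],[475.7,30.9,136.6]])-[250,130])*4)
E
```

```text
23.85 [475.22736446  39.28001736 151.49585886] [3.14148237e+00 1.62916271e-03 4.02057678e-02] [ 0.08218534 -0.11880867 -1.40355015]
[[267.12914948 299.97291792]
 [271.1555783  305.04016352]]
```

View pics/c12.png

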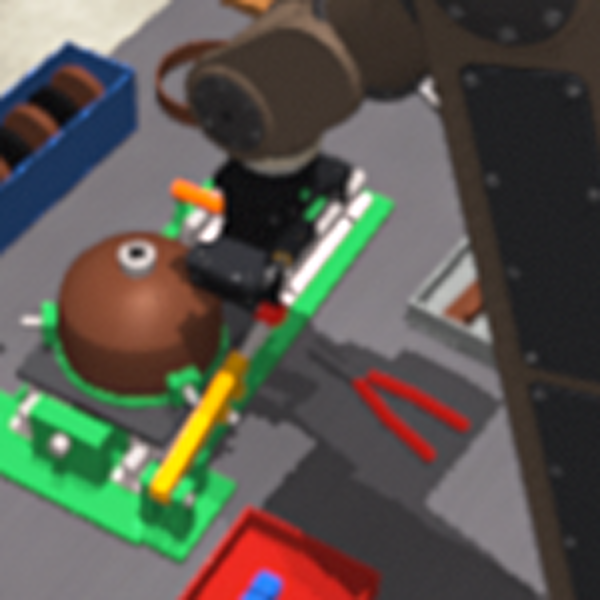

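Call:
drive_tool([
  {"dx": 0.3,"dy": -3.4,"dz": -7,"yaw": 0},
  {"dx": 0,"dy": -3.3,"dz": -7,"yaw": 0},
  {"dx": 0.3,"dy": -2.8,"dz": -7.2,"yaw": 0},
  {"dx": 0,"dy": -2.8,"dz": -7.2,"yaw": 0},
])

```text
t: 24.18
eef_pos: [476.3, 27.5, 124.2]
tcp_rot: [3.141, -0.0, 0.04]
ft_force: [-0.2, 1.4, 1.3]
opening: 0.006
```

Call:
drive_tool([
  {"dx": 0.3,"dy": -2.2,"dz": -6,"yaw": 0},
  {"dx": 0,"dy": -2.2,"dz": -5,"yaw": 0},
  {"dx": 0.3,"dy": -1.5,"dz": -4,"yaw": 0},
])

```text
t: 24.43
eef_pos: [476.7, 21.7, 109.2]
tcp_rot: [3.142, 0.001, 0.04]
ft_force: [0.3, 0.2, 0.7]
opening: 0.007
```

Call:
drive_tool([
  {"dx": 0,"dy": -1,"dz": -3,"yaw": 0},
  {"dx": 0,"dy": -1,"dz": -3,"yaw": 0},
])

```text
t: 24.6
eef_pos: [476.9, 19.8, 103.6]
tcp_rot: [3.142, -0.0, 0.04]
ft_force: [-0.1, 0.7, 0.3]
opening: 0.007
```

Call:
drive_tool([
  {"dx": 0,"dy": 0,"dz": -2,"yaw": 0},
  {"dx": 0,"dy": 0,"dz": -2,"yaw": 0},
])

```text
t: 24.77
eef_pos: [476.9, 19.8, 99.8]
tcp_rot: [3.141, -0.0, 0.04]
ft_force: [0.8, -1.2, 1.0]
opening: 0.007
```

Call:
drive_tool([
  {"dx": 0,"dy": 0,"dz": -2,"yaw": 0},
  {"dx": 0,"dy": 0,"dz": -2,"yaw": 0},
])

```text
t: 24.93
eef_pos: [476.9, 19.9, 95.8]
tcp_rot: [3.141, -0.0, 0.041]
ft_force: [0.3, -1.0, 0.2]
opening: 0.002
```

Call:
drive_tool([
  {"dx": 0,"dy": 0,"dz": -1,"yaw": 0},
  {"dx": 0,"dy": 0,"dz": -1,"yaw": 0},
])

```text
t: 25.1
eef_pos: [477.1, 19.9, 94.4]
tcp_rot: [3.141, -0.001, 0.041]
ft_force: [-5.1, -0.4, 24.0]
opening: 0.004
```

```bash
python3 - <<'E'
from h import *
im=pic("side","s13")
s=env.state();print(s["t"],s["eef_pos"],s["tcp_rot"],s["ft_force"])
b=cv2.imread("pics/s13.png")[150:280,250:380]
cv2.imwrite("pics/c13.png",cv2.resize(b,None,fx=4.5,fy=4.5,interpolation=cv2.INTER_CUBIC))
print((proj("side",[s["eef_pos"],[476.5,20,78]])-[250,150])*4.5)
E
```

```text
25.15 [477.03054424  19.88684047  94.51413542] [ 3.14132596e+00 -6.98900032e-04  4.05700173e-02] [-3.4144906  -1.41439463 14.76280178]
[[309.42413734 277.71010541]
 [309.34689042 290.70420036]]
```

View pics/c13.png

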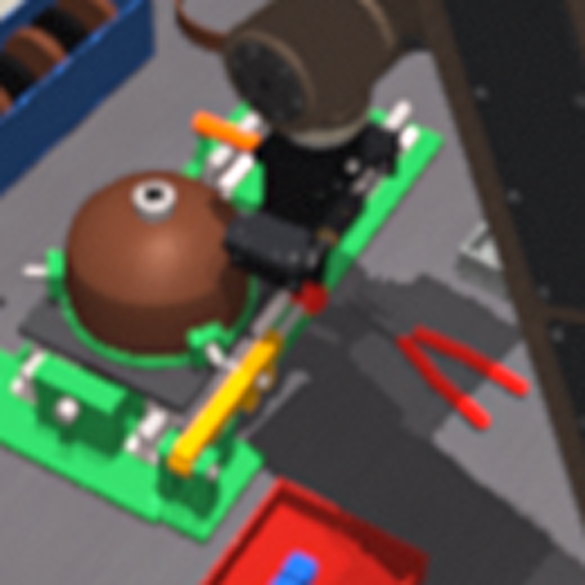

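Call:
drive_tool([
  {"dx": 0,"dy": 0,"dz": 5,"yaw": 0},
  {"dx": 0,"dy": 0,"dz": 25,"yaw": 0},
  {"dx": 0,"dy": 0,"dz": 35,"yaw": 0},
  {"dx": 0,"dy": 0,"dz": 38,"yaw": 0},
  {"dx": 0,"dy": 0,"dz": 38,"yaw": 0},
])

```text
t: 25.57
eef_pos: [476.3, 20.1, 236.5]
tcp_rot: [-3.141, 0.001, 0.04]
ft_force: [0.8, 0.4, -0.6]
opening: 0.007
```

Call:
drive_tool([
  {"dx": 0,"dy": -15,"dz": 35,"yaw": 0},
  {"dx": 0,"dy": -38,"dz": 10,"yaw": 0},
  {"dx": 0,"dy": -38,"dz": 0,"yaw": 0},
  {"dx": 0,"dy": -38,"dz": 0,"yaw": 0},
  {"dx": 0,"dy": -38,"dz": 0,"yaw": 0},
])

```text
t: 25.98
eef_pos: [476.5, -148.6, 280.4]
tcp_rot: [3.141, -0.001, 0.041]
ft_force: [0.8, -0.2, -0.3]
opening: 0.002
```

Call:
drive_tool([
  {"dx": 0,"dy": -38,"dz": 0,"yaw": 0},
  {"dx": 0,"dy": -38,"dz": 0,"yaw": 0},
  {"dx": 0,"dy": -38,"dz": 0,"yaw": 0},
  {"dx": 0,"dy": -30,"dz": 0,"yaw": 0},
  {"dx": 0,"dy": 0,"dz": 0,"yaw": 0},
])

```text
t: 26.4
eef_pos: [476.5, -295.7, 279.3]
tcp_rot: [3.141, 0.0, 0.037]
ft_force: [0.0, -0.3, -0.9]
opening: 0.003
```

```bash
python3 - <<'E'
from h import *
pic("side","s14");pic("top","t14")
s=env.state();print(s["t"],s["eef_pos"],s["ft_force"])
for c in("top","side"):
  for q in["latch_ball","carriage_bar","hammer_grip"]:
    r=env.place_of(q,c); print(c,q,[(np.round(x["pixel"],1).tolist(),round(x["conf"],2),np.round(atz(c,x["pixel"],dict(latch_ball=78,carriage_bar=112,hammer_grip=17)[q]),1)) for x in r[:2]])
b=cv2.imread("pics/s14.png")[160:340,220:400];a=cv2.imread("pics/t14.png")[130:310,190:370]
cv2.imwrite("pics/c14.png",cv2.resize(np.hstack([a,b]),(800,400),interpolation=cv2.INTER_CUBIC))
E
```

```text
26.5 [ 476.44992831 -291.72557915  279.35446619] [ 0.15079961  0.16420149 -0.88399025]
top latch_ball [([312.3, 224.6], 0.8, array([469.1,  33.5,  78. ]))]
top carriage_bar [([338.3, 191.1], 0.57, array([589.5, -70.3, 112. ])), ([266.4, 225.3], 0.2, array([467.8, 205.5, 112. ]))]
top hammer_grip [([236.5, 266.5], 0.96, array([322.1, 337.4,  17. ]))]
side latch_ball [([316.6, 214.7], 0.84, array([483.1,  25.1,  78. ]))]
side carriage_bar [([305.5, 184.6], 0.79, array([593.3, -60.7, 112. ]))]
side hammer_grip [([297.0, 302.0], 0.93, array([352.2, 348.1,  17. ])), ([359.0, 161.1], 0.48, array([ 526.9, -416. ,   17. ]))]
```

View pics/c14.png

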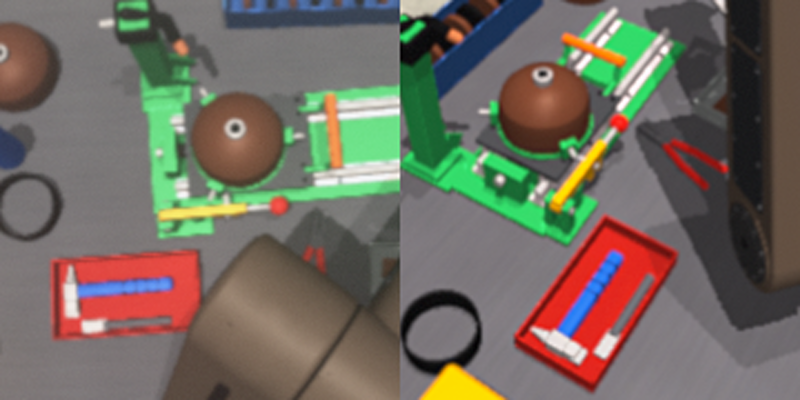

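```bash
python3 - <<'E'
from h import *
def cen(fn,box):
    im=cv2.imread(f"pics/{fn}.png").astype(float); r=im[...,2]-np.maximum(im[...,0],im[...,1]); x0,y0,x1,y1=box
    c=np.clip(r[y0:y1,x0:x1]-60,0,None); yy,xx=np.mgrid[y0:y1,x0:x1]; return [(c*xx).sum()/c.sum(),(c*yy).sum()/c.sum()]
a=cen("t14",(308,216,323,230)); b=cen("s14",(311,208,327,222)); 
o1,d1=ray("top",a);o2,d2=ray("side",b); s=np.linalg.lstsq(np.stack([d1,-d2],1),o2-o1,rcond=None)[0]
print(a,b,(o1+s[0]*d1).round(1),(o2+s[1]*d2).round(1))
A=cv2.imread("pics/t14.png")[165:245,245:325];B=cv2.imread("pics/s14.png")[205:285,235:315]
cv2.imwrite("pics/c15.png",cv2.resize(np.hstack([A,B]),(800,400),interpolation=cv2.INTER_CUBIC))
E
```

```text
[np.float64(315.0156873172029), np.float64(222.18957724009573)] [np.float64(318.2668252889191), np.float64(214.64411964649898)] [477.7  22.8  79.8] [477.1  22.5  79.7]
```

View pics/c15.png

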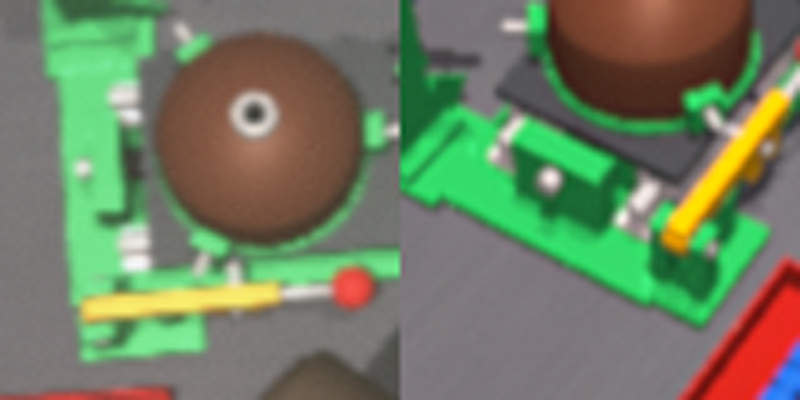

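```bash
python3 -c "
from cell import env
print(env.job_done())"
```

```text
the job is handed in; nothing more can be done
None
```

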